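Clamp a batch of breakers to the click, test them and return them

TASK

Test the batch: move every circuit breaker from the tray upright into a lane of the jig, one to a lane, any lane, either way round; then turn the clutch lever clockwise until it clicks, stop at that first click without forcing it on, and let go of it. Push the test plunger right down to its stop, hold it there for two seconds and let it come back up. Then back the lever right off and stand all the breakers upright in the tray again; leave the meter, screwdriver and tape where they are.

Things in the scene. Friction and masses are not known exactly. Their poses are not given: they have to be found in the camera images.
- jig: Breaker test jig, fixed (its place varies): gold base plate 195 x 370 x 20 mm with four lanes side by side. Origin on the bench surface; x points along the lanes from the contact bar to the fixed contact head, y along the row of lanes, z up. Contact head: gold block behind the lanes, face at x = +52 mm, top 58 mm above the bench.
- bk1_mid (a point): A two-pole circuit breaker, cream plastic, standing upright: 85 mm along its x, 36 mm along its y, 70 mm high, 0.24 kg (varies). Body 43 mm high; on it a centred nose, 45 mm along x, 36 mm along y, 27 mm high, to be gripped across its 45 mm, over the 20 mm shoulders. Both ends are alike. This point: its centre, 35 mm above its underside. May be absent.
- bk2_mid (a point): A two-pole circuit breaker, cream plastic, standing upright: 85 mm along its x, 36 mm along its y, 70 mm high, 0.24 kg (varies). Body 43 mm high; on it a centred nose, 45 mm along x, 36 mm along y, 27 mm high, to be gripped across its 45 mm, over the 20 mm shoulders. Both ends are alike. This point: its centre, 35 mm above its underside. May be absent.
- bk3_mid (a point): A two-pole circuit breaker, cream plastic, standing upright: 85 mm along its x, 36 mm along its y, 70 mm high, 0.24 kg (varies). Body 43 mm high; on it a centred nose, 45 mm along x, 36 mm along y, 27 mm high, to be gripped across its 45 mm, over the 20 mm shoulders. Both ends are alike. This point: its centre, 35 mm above its underside. May be absent.
- bk4_mid (a point): A two-pole circuit breaker, cream plastic, standing upright: 85 mm along its x, 36 mm along its y, 70 mm high, 0.24 kg (varies). Body 43 mm high; on it a centred nose, 45 mm along x, 36 mm along y, 27 mm high, to be gripped across its 45 mm, over the 20 mm shoulders. Both ends are alike. This point: its centre, 35 mm above its underside. May be absent.
- lane0 (a point): Lane 0 of the jig: centre of its floor (nearest the clamp lever, jig y = +75 mm), 20 mm above the bench. The lane runs along the jig's x, 46 mm wide between ribs 12 mm high. A breaker goes in upright, its 85 mm along the lane, either end first, its centre over this point. Lanes are 50 mm apart and all equally good.
- lane1 (a point): Lane 1 of the jig: centre of its floor (jig y = +25 mm), 20 mm above the bench. The lane runs along the jig's x, 46 mm wide between ribs 12 mm high. A breaker goes in upright, its 85 mm along the lane, either end first, its centre over this point. Lanes are 50 mm apart and all equally good.
- lane2 (a point): Lane 2 of the jig: centre of its floor (jig y = -25 mm), 20 mm above the bench. The lane runs along the jig's x, 46 mm wide between ribs 12 mm high. A breaker goes in upright, its 85 mm along the lane, either end first, its centre over this point. Lanes are 50 mm apart and all equally good.
- lane3 (a point): Lane 3 of the jig: centre of its floor (nearest the plunger, jig y = -75 mm), 20 mm above the bench. The lane runs along the jig's x, 46 mm wide between ribs 12 mm high. A breaker goes in upright, its 85 mm along the lane, either end first, its centre over this point. Lanes are 50 mm apart and all equally good.
- tray: Grey batch tray, fixed (its place varies): 252 mm along its x, 240 mm along its y, open on top, walls 4 mm thick and 25 mm high, floor 4 mm thick. Origin on the bench surface under its centre. The breakers start in it, standing, and go back anywhere on its floor.
- bar_mid (a point): Middle of the upper lane-side edge of the contact bar: aluminium bar before the lanes, 28 to 56 mm above the bench, one sprung copper pad (1.5 N/mm, 14 mm proud of the bar) per lane. It moves along the jig's x by 20 mm per rad of the clamp spindle; with the spindle at 0 pads and head stand 101 mm apart, at its largest start 95 mm.
- spindle (a point): Point on the upright axis of the clamp spindle, 75 mm above the bench, at the height of the lever arm, at (-60, 145) mm in the jig's frame.
- knob (a point): Centre of the upright black handle at the end of the clutch lever: a cylinder of 28 mm diameter, 82 to 138 mm above the bench (this point at 110 mm), 120 mm from the spindle axis. The lever arm below it is 18 mm wide, 70 to 82 mm above the bench, with free space around the handle. It can be pushed or gripped.
- clamp (a joint): Turn of the clamp spindle, rad: 0 open, grows clockwise from above (tightening), travel ends at 1.7; starts at 0 to 0.3; under 0.35 counts as backed off. It turns stiffly (5 N at the handle) and stays where it is left (self-locking). The pads meet the breakers at about 0.8; the lever clicks 0.1 to 0.5 rad after that, sooner with more breakers.
- clutch (a joint): Give of the lever against the spindle, rad: the torque clutch. 0 until 1.0 N m (8.5 N at the handle); then, at the click, the lever gives way clockwise while the spindle all but stands still (8.8 N at 0.2) and runs solid at 0.45. 0.1 or more is a click, over 0.36 is forced. Springs back to 0 when let go. Lever's bearing from the jig's x: 205 degrees anticlockwise - clamp - clutch.
- plunger_top (a point): Centre of the top of the black mushroom-headed test plunger, 46 mm in diameter, 120 mm above the bench when up, on a grey 60 mm block at (10, -152) mm in the jig's frame.
- plunger (a joint): How far the plunger is pushed down, m: 0 up, stop at 0.020. Spring: 5 N at the start, 10 N at the stop; it comes back up by itself.
- meter: Yellow hand multimeter, 150 x 75 x 38 mm, lying at the far side of the bench: not part of the job. Origin at its underside.
- screwdriver: Screwdriver, 200 mm, lying near the robot: not part of the job.
- tape: Roll of black insulating tape, 72 mm diameter, 19 mm high, lying near the robot: not part of the job.
Things that resemble listed ones, but are neither listed nor needed, are in the scene too. What is shaped like the part that bears bk1_mid but orange or red is not meant.

How it is judged:
By the outcome, as a careful person would: the job done as asked, in the order asked, and still so for the second after the job is handed in, with the robot touching nothing.
Of bk1, bk2, bk3, bk4 only 2 to 4 are there at a start; the rules pass over those that are not, and their reading is None.
At some moment in a run one of bk1, bk2, bk3, bk4 may be knocked a few centimetres aside while the robot is not near it.
It also fails if it takes over 210 s, if anything falls off the work surface, if the arm or the gripper's body presses on something with over 40 N, if the wrist force passes 120 N, or if a joint passes its speed limit or range.

ROBOT

A 6-joint arm with a two-finger parallel gripper is mounted at the origin on the work surface. World frame = base frame: x ahead of the robot, y to its left, z up, the work surface at z = 0. Lengths are in m, angles in rad, forces in N, time in s.
With the tool pointing down it reaches from about 0.325 to 0.75 m from the base axis. Payload 7.6 kg.
Tool frame: the origin (TCP) lies at the centre of the arm's flange, where the gripper is bolted on; the fingertips stand 173 mm ahead of it and the grasp point (between the pads) lies 155 mm ahead of it; x points along the fingers, y is the direction in which the jaws open and shut, and the axes are right-handed (so a half turn about x gives the same grasp; the last joint's range is limited). The gripper opens to 85 mm and grips with 20 to 120 N. Pads are 22 mm wide; open, the fingers measure 114 mm over their backs; the gripper's body (76 mm by 85 mm) begins 54 mm behind the grasp point. The pads swing forward as they close: fully open they stand 13 mm farther back than shut.
Start: joints at [1.231, 0.052, 1.401, -0, 1.689, -0.07], TCP at [0.14, 0.506, 0.405] pointing down, gripper open.
Joint ranges: [-2.9, 2.9], [-0.91, 2.17], [0.12, 2.37], [-1.06, 4.2], [0.26, 2.73], [-2.93, 2.93]. Speed limits (rad/s): [2.57, 2.57, 3.01, 3.14, 3.14, 3.14].

INTERFACE

Orientations are given as a rotation vector (axis times angle).
In Python, from plant import monitor, cams, ctrl, spotter gives the robot as it stands.
- The arm moves only by the tool play_rows, never from a script. Its argument "series" is a list of rows, each a list of 5 numbers: the closure, from -1 (fully open) to 1 (shut), so that 0 is half open, then the shift along the tool's x, y, z in m, then the turn about the tool's x in rad. A call has 1 to 8 rows; each row shifts and turns the commanded pose from where the row before left it, along the tool's axes as they then stand; what a row does not reach is not made up. A row lasts 1/10 s, in which the tool goes at most 50 mm and 8.59 degrees, less where a joint would pass 70% of its speed; a pose out of reach is approached as far as the arm can. A call with a gripper value outside its range is refused whole. The fingers move at their own pace and stop on an object; "grip_force" is the grip in N (left out, the last holds). Time passes only in rows, so rows that do not move let the fingers close. It gives the time, the measured TCP pose, the force and the opening at its end, in the units of the state.
- monitor.sense(): the state, without advancing time (a new reading comes with each control period).
- cams.capture(name): name is "scene" or "top" or "wrist"; returns a dict with "pixels" (420x560x3 uint8, red, green, blue), "K" (3x3 intrinsics, pixels), "R" (3x3) and "t" (3): a world point X has camera coordinates R X + t. Camera axes: x right, y down, z forward; pixel columns grow to the right and rows downward; lengths in m; the calibration is good to about 2 mm. A picture is of the moment at which its call begins. There is no depth.
- ctrl.finish_job(): hands the job in, once; it reports no verdict.
Trained networks look in a picture, given as the dict that the camera call returned (one of the last four; its "shot" number tells which), for a name from the list of things; names that differ only in an ending like _2 or _b are one class to them, and where a whole thing is asked for, a point or a joint stands for the part that bears it (a point fixed in the world has none). Each returns a list of dicts, best first, with "confidence" (0 to 1); they miss things now and then, are a little off and sometimes report something else, mostly with a low value. They report only what shows in the picture. A call takes as long as a camera call. They do not tell look-alikes from the thing itself.
- spotter.trace(picture, label): "mask" (420x560 bool, what is visible of it) and "extent" ([centre column, centre row, width, height] in pixels, round what is visible of it).
The state is a dict: "t": time; "joints": joint angles; "dq": joint speeds; "tau": joint torques, N m; "tcp_pos": TCP position; "ee_rot": TCP orientation; "ft_force": force on the tool from outside, world axes, zero at the start; "wrist_torque": the same for the moment, N m; "grip_width": opening from 0.0 (shut) to 1.0 (fully open).
Only numpy, scipy, OpenCV 4.12 (cv2) and the standard library are available. Lean on these libraries where they do the work, as an engineer would, in place of code of your own. Each camera call takes 0.05 s, during which the arm holds its last target. There are 200 camera calls.

## Working session

There is one attempt and no reset: what is moved stays moved. The work goes in short steps, Python scripts to look and compute and a tool call to move; the robot and the scene stay as the last step left them, time stands still between calls to the robot, and variables do not carry over. Pictures are saved under pics/ and viewed, about 12 in all and at most 16, crops included, and the job is handed in when it is done.

Besides the shell and the picture viewer there is one more tool, called as name(argument=value, ...), one argument or row to a line, values as JSON. play_rows: Moves the arm, as the interface text tells. Its arguments: {"type":"object","properties":{"series":{"type":"array"},"grip_force":{"type":"number"}},"required":["series"]}

```bash
ls; mkdir -p pics; python3 - <<'E'
from plant import monitor,cams,spotter
import cv2,numpy as np
s=monitor.sense();print({k:np.round(v,3).tolist() for k,v in s.items()})
for n in("scene","top"):
    p=cams.capture(n);cv2.imwrite(f"pics/{n}0.png",p["pixels"][:,:,::-1])
    print(n,p["K"].tolist(),np.round(p["R"],3).tolist(),p["t"])
    for l in("bk1_mid","knob","plunger_top","tray","jig","meter","bar_mid","tape","screwdriver"):
        try: print(l,[(round(d["confidence"],2),np.round(d["extent"]).tolist()) for d in spotter.trace(p,l)])
        except Exception as e: print(l,e)
E
```

```text
pics
{'t': 0.0, 'joints': [1.231, 0.053, 1.402, -0.0, 1.689, -0.07], 'dq': [-0.001, 0.0, 0.0, -0.0, 0.0, -0.001], 'tau': [-0.001, -38.166, -36.019, -0.0, 0.006, -0.0], 'tcp_pos': [0.14, 0.506, 0.404], 'ee_rot': [0.211, 1.561, -0.213], 'ft_force': [-0.797, -0.503, -0.323], 'wrist_torque': [-0.03, 0.016, -0.036], 'grip_width': 1.003}
scene [[393.59839279589414, 0.0, 278.5050150242687], [0.0, 393.59839279589414, 206.26962241383103], [0.0, 0.0, 1.0]] [[0.081, 0.997, 0.001], [0.737, -0.059, -0.673], [-0.67, 0.056, -0.74]] [-0.01116656 -0.37063432  1.4471434 ]
bk1_mid [(0.98, [138.0, 298.0, 30.0, 42.0]), (0.84, [204.0, 230.0, 32.0, 39.0]), (0.68, [280.0, 303.0, 37.0, 45.0]), (0.5, [399.0, 184.0, 32.0, 64.0])]
knob [(0.87, [392.0, 182.0, 23.0, 60.0])]
plunger_top [(0.55, [288.0, 215.0, 18.0, 21.0]), (0.51, [391.0, 181.0, 23.0, 56.0])]
tray [(0.79, [182.0, 220.0, 110.0, 78.0]), (0.54, [346.0, 208.0, 144.0, 114.0])]
jig [(0.97, [348.0, 210.0, 152.0, 113.0])]
meter [(0.57, [209.0, 295.0, 63.0, 33.0]), (0.52, [346.0, 208.0, 153.0, 115.0])]
bar_mid [(0.81, [348.0, 215.0, 95.0, 23.0]), (0.72, [34
[... 552 characters left out ...]
, 239.0, 18.0, 42.0]), (0.62, [168.0, 233.0, 22.0, 55.0])]
plunger_top [(0.71, [355.0, 154.0, 57.0, 37.0]), (0.62, [281.0, 197.0, 16.0, 16.0]), (0.56, [229.0, 213.0, 140.0, 99.0])]
tray [(0.82, [379.0, 243.0, 94.0, 102.0]), (0.47, [228.0, 211.0, 138.0, 98.0])]
jig [(0.97, [226.0, 212.0, 143.0, 97.0])]
meter [(0.61, [355.0, 154.0, 53.0, 34.0]), (0.59, [167.0, 233.0, 22.0, 59.0]), (0.28, [228.0, 214.0, 142.0, 98.0])]
bar_mid [(0.93, [221.0, 217.0, 88.0, 34.0]), (0.64, [227.0, 211.0, 140.0, 97.0])]
tape [(0.89, [278.0, 298.0, 26.0, 28.0]), (0.66, [228.0, 213.0, 140.0, 96.0])]
screwdriver [(0.67, [164.0, 240.0, 17.0, 45.0]), (0.63, [360.0, 318.0, 79.0, 14.0]), (0.53, [168.0, 232.0, 24.0, 56.0])]
```

```bash
python3 - <<'E'
import cv2
a=cv2.imread("pics/top0.png")[110:340,120:460];b=cv2.imread("pics/scene0.png")
cv2.imwrite("pics/top0c.png",cv2.resize(a,(800,541),interpolation=cv2.INTER_CUBIC))
cv2.imwrite("pics/scene0c.png",cv2.resize(b[130:350,90:450],(800,489),interpolation=cv2.INTER_CUBIC))
E
```

```text
(no output)
```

View pics/top0c.png

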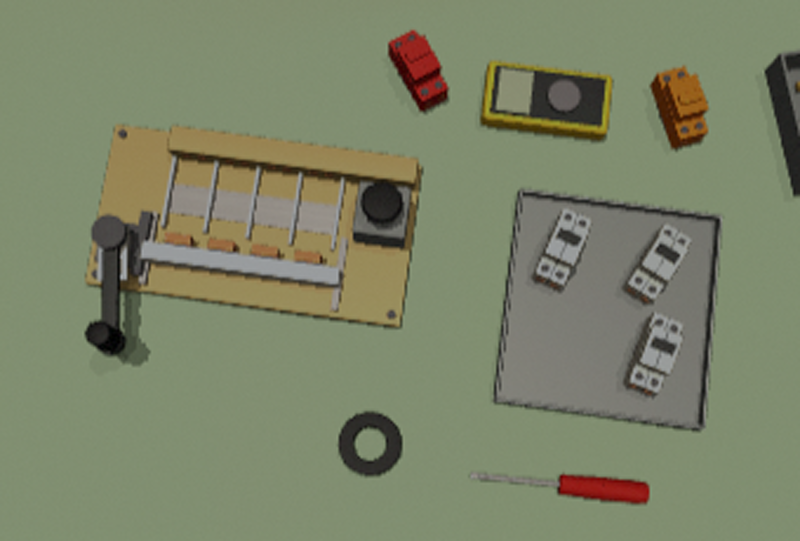

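View pics/scene0c.png

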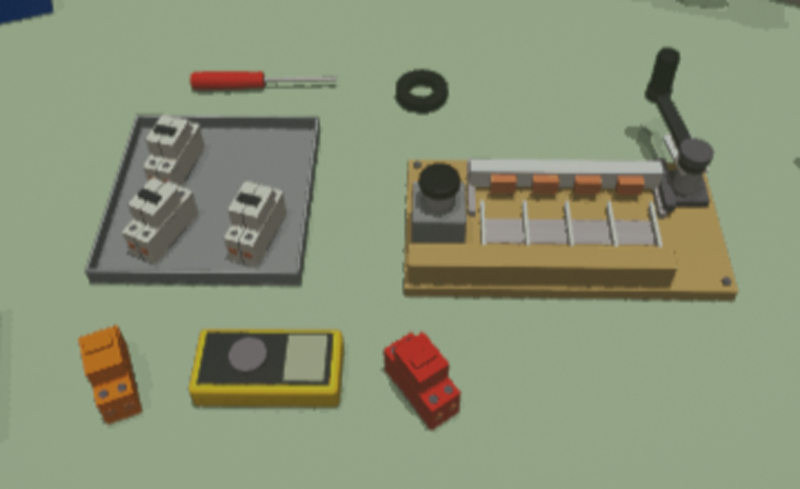

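The top view shows three cream breakers in the tray at about (360,214), (400,221) and (399,260). The look-alikes are outside it: red at (298,139), orange at (410,155), and something orange in a dark box at the right edge near (456,155). I choose the three cream ones. The knob is near (164,252), the spindle (166,208) and the plunger (282,195).

```bash
cat > h.py <<'E'
from plant import monitor,cams,ctrl,spotter
import cv2,numpy as np
from scipy.optimize import minimize
from scipy.spatial.transform import Rotation as Ro
def proj(p,X):
    c=np.atleast_2d(X)@np.array(p["R"]).T+p["t"]; q=c@np.array(p["K"]).T; return q[:,:2]/q[:,2:]
def ray(p,u,v):
    d=np.array(p["R"]).T@np.linalg.solve(p["K"],[u,v,1.]); return -np.array(p["R"]).T@p["t"],d/np.linalg.norm(d)
def px2w(p,u,v,z):
    o,d=ray(p,u,v); return o+d*(z-o[2])/d[2]
def tri(obs):
    A=np.zeros((3,3));b=np.zeros(3)
    for p,u,v in obs:
        o,d=ray(p,u,v);M=np.eye(3)-np.outer(d,d);A+=M;b+=M@o
    return np.linalg.solve(A,b)
def box(lx,ly,z0,z1): return np.array([[x,y,z] for x in(-lx/2,lx/2) for y in(-ly/2,ly/2) for z in(z0,z1)])
def sil(p,x,y,a,z0,S=4):
    m=np.zeros((420*S,560*S),np.uint8);r=np.array([[np.cos(a),-np.sin(a),0],[np.sin(a),np.cos(a),0],[0,0,1]])
    for B in(box(.085,.036,0,.043),box(.045,.036,.043,.07)):
        q=proj(p,B@r.T+[x,y,z0]); cv2.fillConvexPoly(m,cv2.convexHull(np.round((q+.5)*S-.5).astype(np.int32)),1)
    return m
def cream(p):
    h=cv2.cvtColor(p["pixels"],cv2.COLOR_RGB2HSV); return ((h[...,1]<60)&(h[...,2]>135)).astype(np.uint8)
def fit(p,mask,x,y,a,z0,S=4):
    M=cv2.resize(mask.astype(np.uint8),None,fx=S,fy=S,interpolation=cv2.INTER_NEAREST)
    def f(q):
        s=sil(p,x+q[0]*.01,y+q[1]*.01,a+q[2]*.2,z0,S); return 1-(s&M).sum()/max(1,(s|M).sum())
    best=min((minimize(f,q0,method="Nelder-Mead",options=dict(initial_simplex=np.array(q0)+np.array([[0,0,0],[.8,0,0],[0,.8,0],[0,0,.8]]),xatol=.01,fatol=1e-4)) for q0 in([0,0,0],[0,0,1.5],[0,0,-1.5])),key=lambda r:r.fun)
    q=best.x; return x+q[0]*.01,y+q[1]*.01,a+q[2]*.2,1-best.fun
def plan(x,y,z,a=None,s=None):
    "deltas (tool dx,dy,dz after turn; turn) to bring grasp point to xyz with jaw axis along yaw a (mod pi)"
    s=s or monitor.sense();R=Ro.from_rotvec(s["ee_rot"]).as_matrix();t=0
    yaw=np.arctan2(R[1,1],R[0,1])
    if a is not None:
        d=(a-yaw+np.pi/2)%np.pi-np.pi/2; t=-d; R=R@Ro.from_rotvec([t,0,0]).as_matrix()
    g=np.array(s["tcp_pos"])+R[:,0]*.155
    D=R.T@(np.array([x,y,z])-g)
    return dict(d=np.round(D,4).tolist(),turn=round(t,4),yaw=round(yaw,3),grasp=np.round(g,4).tolist(),xax=np.round(R[:,0],3).tolist())
E
python3 - <<'E'
from h import *
T=cams.capture("top");S=cams.capture("scene")
pl=tri([(T,282.4,195.4),(S,287.6,211.5)]);sp=tri([(T,166.3,208.2),(S,402.3,198.9)])
print("pl",pl,"sp",sp)
pl=px2w(T,282.4,195.4,.12)
print(pl, px2w(T,166.3,208.2,sp[2]))
# plate by gold mask
h=cv2.cvtColor(T["pixels"],cv2.COLOR_RGB2HSV);print("gold",h[270-110+20,200] if 0 else h[235,270],h[215,380],h[215,358])
m=cream(T);m[:,:320]=0;m[:190]=0;m[290:]=0
n,l,st,c=cv2.connectedComponentsWithStats(cv2.morphologyEx(m,cv2.MORPH_CLOSE,np.ones((3,3))))
for i in range(1,n):
    if st[i,4]<80: continue
    w=px2w(T,*c[i],.04); cs,_=cv2.findContours((l==i).astype(np.uint8),cv2.RETR_EXTERNAL,cv2.CHAIN_APPROX_NONE)
    M=np.zeros(m.shape,np.uint8);cv2.drawContours(M,cs,-1,1,-1)
    print(st[i],w, np.round(fit(T,M,w[0],w[1],-.3,.004),4), np.round(fit(T,M,w[0],w[1],.3,.004),4))
print(plan(.4,0,.3))
print("tray",[px2w(T,120+.425*u,110+.425*v,.025)[:2] for u,v in((520,192),(718,217),(702,427),(496,403))])
print("plate",[px2w(T,120+.425*u,110+.425*v,.02)[:2] for u,v in((118,125),(401,325),(88,284))])
E
```

```text
pl [ 0.61920165 -0.01855333  0.11070765] sp [0.57764325 0.28370984 0.08554256]
[ 0.61676524 -0.01981451  0.12      ] [0.577705   0.28392352 0.08554256]
gold [ 24 101 152] [ 26  17 119] [ 98   7 156]
[ 320  190   65  100 1528] [ 0.51723464 -0.15143801  0.04      ] [ 0.6083 -0.1429  0.0441  0.3361] [ 0.606  -0.1429  0.026   0.3369]
[  352   190   208   100 13158] [ 0.54363678 -0.57342122  0.04      ] [ 0.625  -0.7324  0.0424  0.0566] [ 0.5585 -0.5728  0.1222  0.0519]
[348 199  23  32 281] [ 0.59243402 -0.2301377   0.04      ] [ 0.597  -0.2322 -0.4415  0.7301] [ 0.5956 -0.2302 -0.4215  0.7331]
[393 205  21  24 206] [ 0.59150189 -0.34872945  0.04      ] [ 0.5896 -0.3483 -0.5926  0.5098] [ 0.6013 -0.3558 -0.5856  0.5109]
[388 243  22  34 309] [ 0.47298168 -0.33761822  0.04      ] [ 0.4749 -0.3377 -0.4415  0.7184] [ 0.4754 -0.3381 -0.4136  0.7175]
{'d': [-0.0503, -0.4184, 0.3856], 'turn': 0, 'yaw': np.float64(1.301), 'grasp': [0.1399, 0.506, 0.2497], 'xax': [0.0, 0.0, -1.0]}
tray [array([ 0.65839163, -0.18025208]), array([ 0.63811051, -0.41278665]), array([ 0.39295069, -0.39136058]), array([ 0.41016504, -0.15790231])]
plate [array([0.72158301, 0.2999028 ]), array([ 0.49553738, -0.04672553]), array([0.52808646, 0.31783347])]
```

play_rows(
  series=[
    [-1, 0, -0.0225, 0.04, 0],
    [-1, 0, -0.0225, 0.04, 0],
    [-1, 0, -0.0225, 0.04, 0],
    [-1, 0, -0.0225, 0.04, 0],
    [-1, 0, -0.0225, 0.04, 0],
    [-1, 0, -0.0225, 0.04, 0],
    [-1, 0, -0.0225, 0.04, 0],
    [-1, 0, -0.0225, 0.04, 0],
  ],
)

```text
t: 1.9
tcp_pos: [0.4013, 0.2456, 0.405]
ee_rot: [0.212, 1.56, -0.211]
ft_force: [0.5, 0.4, 0.4]
grip_width: 1.001
```

play_rows(
  series=[
    [-1, 0, -0.0225, 0.04, 0],
    [-1, 0, -0.0225, 0.04, 0],
    [-1, 0, -0.0225, 0.04, 0],
    [-1, 0, 0, 0, 0.144],
    [-1, 0, 0, 0, 0.144],
    [-1, 0, 0, 0, 0.144],
    [-1, 0, 0, 0, 0.144],
    [-1, 0, 0, 0, 0.144],
  ],
)

```text
t: 2.7
tcp_pos: [0.4981, 0.1501, 0.4047]
ee_rot: [0.776, 1.428, -0.776]
ft_force: [-0.0, 0.6, 0.3]
grip_width: 1.004
```

play_rows(
  series=[
    [-1, 0, 0, 0, 0.144],
    [-1, 0, 0, 0, 0.144],
    [-1, 0, 0, 0, 0.144],
    [-1, 0, 0, 0, 0.144],
    [-1, 0, 0, 0, 0.144],
    [-1, 0, 0, 0, 0.144],
    [-1, 0, 0, 0, 0.144],
  ],
)

```text
t: 3.4
tcp_pos: [0.498, 0.1502, 0.4047]
ee_rot: [1.521, 0.972, -1.52]
ft_force: [-0.2, 0.2, -0.1]
grip_width: 1.003
```

play_rows(
  series=[
    [-1, 0, 0.0265, 0.043, 0],
    [-1, 0, 0.0265, 0.043, 0],
    [-1, 0, 0.0265, 0.043, 0],
    [-1, 0, 0.0265, 0.043, 0],
    [-1, 0, 0.0265, 0.043, 0],
    [-1, 0, 0.0265, 0.043, 0],
    [-1, 0, 0.0265, 0.043, 0],
    [-1, 0, 0.0265, 0.043, 0],
  ],
)

```text
t: 4.2
tcp_pos: [0.5478, -0.2488, 0.4048]
ee_rot: [1.517, 0.976, -1.516]
ft_force: [0.6, 0.9, 0.1]
grip_width: 0.999
```

```bash
sed -i 's/d=(a-yaw+np.pi\/2)%np.pi-np.pi\/2; t=-d/t=-(a-yaw)/' h.py; cat >> h.py <<'E'
def see(p,guess,z0,out=None,a0=-.43,thr=135):
    "fit each guess [x,y]; mask from brightness inside the dilated predicted silhouette"
    img=p["pixels"][:,:,::-1].copy();res=[];hh=cv2.cvtColor(p["pixels"],cv2.COLOR_RGB2HSV)
    M=((hh[...,1]<60)&(hh[...,2]>thr)).astype(np.uint8)
    for g in guess:
        s=cv2.resize(sil(p,g[0],g[1],g[2] if len(g)>2 else a0,z0),(560,420),interpolation=cv2.INTER_AREA)
        m=M&cv2.dilate(s,np.ones((25,25)));m=cv2.morphologyEx(m,cv2.MORPH_CLOSE,np.ones((7,7)))
        n,l,st,_=cv2.connectedComponentsWithStats(m)
        if n<2: res.append(None);continue
        cs,_=cv2.findContours((l==1+st[1:,4].argmax()).astype(np.uint8),cv2.RETR_EXTERNAL,cv2.CHAIN_APPROX_NONE)
        m=np.zeros_like(m);cv2.drawContours(m,cs,-1,1,-1)
        r=fit(p,m,g[0],g[1],g[2] if len(g)>2 else a0,z0,2);res.append(np.round(r,4).tolist())
        o=cv2.resize(sil(p,*r[:3],z0),(560,420),interpolation=cv2.INTER_AREA)
        cs,_=cv2.findContours(o,cv2.RETR_EXTERNAL,cv2.CHAIN_APPROX_NONE);cv2.drawContours(img,cs,-1,(0,0,255),1)
        cs,_=cv2.findContours(m,cv2.RETR_EXTERNAL,cv2.CHAIN_APPROX_NONE);cv2.drawContours(img,cs,-1,(255,0,0),1)
    if out: cv2.imwrite(out,img)
    return res
E
python3 - <<'E'
from h import *
W=cams.capture("wrist");g=[(.596,-.231),(.597,-.353),(.475,-.338)]
print(W["t"],(-np.array(W["R"]).T@W["t"]).round(3));print(see(W,g,.004,"pics/w1.png"))
for x in g:
    u,v=proj(W,[*x,.06])[0].astype(int);print(u,v,cv2.cvtColor(W["pixels"],cv2.COLOR_RGB2HSV)[v%420,u%560] )
E
```

```text
[-0.60161489 -0.03780858  0.38070929] [ 0.58  -0.178  0.375]
[[0.604, -0.2266, -0.2797, 0.5812], [0.6007, -0.351, 0.5057, 0.615], [0.4692, -0.3447, -0.1265, 0.5271]]
311 155 [39 22 82]
351 249 [ 42  25 201]
253 277 [43 31 57]
```

View pics/w1.png

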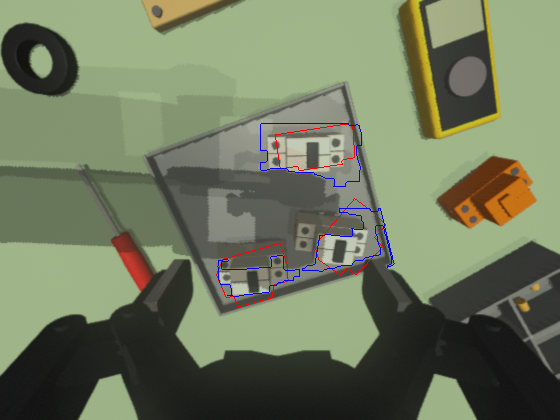

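The wrist view shows all three breakers in the tray, at (310,150), (340,240) and (252,270), partly in the arm's shadow. My brightness mask fails in that shadow, so I'll use the network masks instead.

```bash
cat >> h.py <<'E'
def nsee(p,z0,a0=-.43,out=None,minc=.3):
    res=[];img=p["pixels"][:,:,::-1].copy()
    for d in spotter.trace(p,"bk1_mid"):
        m=d["mask"].astype(np.uint8)
        if d["confidence"]<minc or m.sum()<50: continue
        v,u=np.argwhere(m).mean(0);hs=cv2.cvtColor(p["pixels"],cv2.COLOR_RGB2HSV)[m>0]
        w=px2w(p,u,v,z0+.03);r=fit(p,m,w[0],w[1],a0,z0,2)
        res.append([round(d["confidence"],2),int(u),int(v),int(np.median(hs[:,1]))]+np.round(r,4).tolist())
        o=cv2.resize(sil(p,*r[:3],z0),(560,420),interpolation=cv2.INTER_AREA)
        for q,c in((o,(0,0,255)),(m,(255,0,0))):
            cs,_=cv2.findContours(q,cv2.RETR_EXTERNAL,cv2.CHAIN_APPROX_NONE);cv2.drawContours(img,cs,-1,c,1)
    if out: cv2.imwrite(out,img)
    return res
E
python3 - <<'E'
from h import *
for n in("wrist","top","scene"):
    W=cams.capture(n)
    for r in nsee(W,.004,out=f"pics/{n}2.png"): print(n,r)
E
```

```text
wrist [0.81, 304, 145, 30, 0.5926, -0.2268, -0.3941, 0.9529]
wrist [0.59, 490, 186, 213, 0.7706, -0.364, 0.3034, 0.955]
top [0.91, 297, 139, 205, 0.8042, -0.054, 0.5419, 0.9271]
top [0.67, 409, 150, 209, 0.7733, -0.3677, 0.3537, 0.6712]
top [0.49, 363, 217, 33, 0.5928, -0.2339, -0.5568, 0.1491]
scene [0.86, 203, 229, 29, 0.5941, -0.2279, -0.382, 0.9511]
scene [0.84, 139, 298, 192, 0.7767, -0.3647, 0.3653, 0.9271]
scene [0.65, 279, 299, 170, 0.8089, -0.054, 0.5222, 0.946]
```

View pics/wrist2.png

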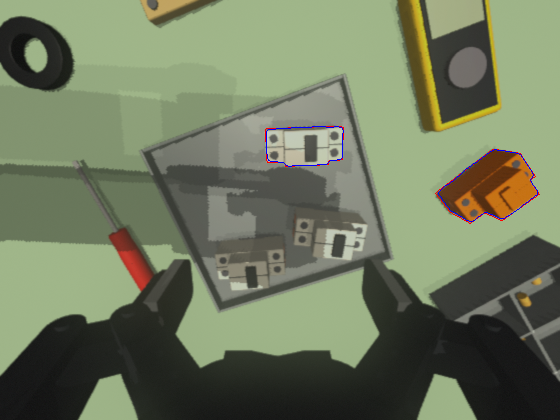

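```bash
python3 - <<'E'
from h import *
print(plan(.593,-.2275,.066,-.39))
E
```

```text
{'d': [0.184, 0.0345, -0.0336], 'turn': np.float64(-0.0355), 'yaw': np.float64(-0.426), 'grasp': [0.5482, -0.2455, 0.25], 'xax': [0.0, 0.0, -1.0]}
```

play_rows(
  series=[
    [-1, 0, 0, 0, -0.0355],
    [-1, 0.03, 0.0345, -0.0336, 0],
    [-1, 0.035, 0, 0, 0],
    [-1, 0.035, 0, 0, 0],
    [-1, 0.034, 0, 0, 0],
    [-1, 0.03, 0, 0, 0],
    [-1, 0.02, 0, 0, 0],
    [-1, 0, 0, 0, 0],
  ],
  grip_force=40,
)

```text
t: 5.35
tcp_pos: [0.5868, -0.2291, 0.2209]
ee_rot: [1.489, 1.005, -1.494]
ft_force: [-0.2, -0.1, -0.1]
grip_width: 0.996
```

play_rows(
  series=[
    [1, 0, 0, 0, 0],
    [1, 0, 0, 0, 0],
    [1, 0, 0, 0, 0],
    [1, 0, 0, 0, 0],
    [1, 0, 0, 0, 0],
    [1, 0, 0, 0, 0],
  ],
)

```text
t: 5.95
tcp_pos: [0.588, -0.231, 0.2267]
ee_rot: [1.493, 0.994, -1.488]
ft_force: [0.3, 0.2, 6.5]
grip_width: 0.519
```

play_rows(
  series=[
    [1, -0.015, 0, 0, 0],
    [1, -0.025, 0, 0, 0],
    [1, -0.04, 0, 0, 0],
    [1, -0.04, 0, 0, 0],
    [1, -0.03, 0, 0, 0],
    [1, 0, 0, 0, 0],
  ],
)

```text
t: 6.55
tcp_pos: [0.5874, -0.2309, 0.3811]
ee_rot: [1.494, 0.989, -1.485]
ft_force: [0.2, -0.9, -2.8]
grip_width: 0.518
```

```bash
python3 - <<'E'
from h import *
print(plan(.629,.158,.24,-.1)); print(monitor.sense()["joints"])
E
```

```text
{'d': [-0.0152, 0.0013, -0.3916], 'turn': np.float64(-0.2916), 'yaw': np.float64(-0.392), 'grasp': [0.5888, -0.2315, 0.2261], 'xax': [0.009, -0.004, -1.0]}
[-4.33063425e-01  3.58626015e-01  1.09762748e+00  5.22720740e-05
  1.67538196e+00 -4.14893662e-02]
```

play_rows(
  series=[
    [1, -0.008, 0, 0, -0.146],
    [1, -0.007, 0, 0, -0.146],
    [1, 0, 0, -0.045, 0],
    [1, 0, 0, -0.045, 0],
    [1, 0, 0, -0.045, 0],
    [1, 0, 0, -0.045, 0],
    [1, 0, 0, -0.045, 0],
    [1, 0, 0, -0.045, 0],
  ],
)

```text
t: 7.35
tcp_pos: [0.6139, 0.0395, 0.3876]
ee_rot: [1.281, 1.162, -1.284]
ft_force: [0.4, -0.8, -2.7]
grip_width: 0.516
```

play_rows(
  series=[
    [1, 0, 0, -0.045, 0],
    [1, 0, 0, -0.045, 0],
    [1, 0, 0, -0.031, 0],
    [1, 0, 0, 0, 0],
    [1, 0, 0, 0, 0],
  ],
)

```text
t: 7.85
tcp_pos: [0.6261, 0.1587, 0.3875]
ee_rot: [1.279, 1.162, -1.284]
ft_force: [0.6, -0.6, -2.4]
grip_width: 0.518
```

```bash
cat >> h.py <<'E'
J=[.6226,.1336,-.1]
def jig(p,J,out):
    img=cv2.resize(p["pixels"][:,:,::-1],None,fx=1.4,fy=1.4,interpolation=cv2.INTER_CUBIC);c,s=np.cos(J[2]),np.sin(J[2])
    def w(x,y,z): return [J[0]+c*x-s*y,J[1]+s*x+c*y,z]
    def ln(a,b,col):
        q=np.round((proj(p,[w(*a),w(*b)])+.5)*1.4).astype(int);cv2.line(img,tuple(map(int,q[0])),tuple(map(int,q[1])),col,1)
    for y in(-.1,-.05,0,.05,.1):
        for e in(-.002,.002): ln((-.03,y+e,.032),(.05,y+e,.032),(0,0,255))
    ln((.052,-.12,.058),(.052,.12,.058),(255,0,0)); 
    t=np.linspace(0,2*np.pi,33)
    for (x,y,z,r) in((.01,-.152,.12,.023),(-.06,.145,.085,.016)):
        q=np.round((proj(p,[w(x+r*np.cos(k),y+r*np.sin(k),z) for k in t])+.5)*1.4).astype(np.int32);cv2.polylines(img,[q],True,(255,0,255),1)
    cv2.imwrite(out,img)
E
python3 - <<'E'
from h import *
W=cams.capture("wrist");jig(W,J,"pics/w3.png");print(plan(.629,.158,.24,-.1))
E
```

```text
{'d': [-0.0071, 0.0031, -0.0007], 'turn': np.float64(0.0003), 'yaw': np.float64(-0.1), 'grasp': [0.6258, 0.1576, 0.2329], 'xax': [-0.002, -0.001, -1.0]}
```

View pics/w3.png

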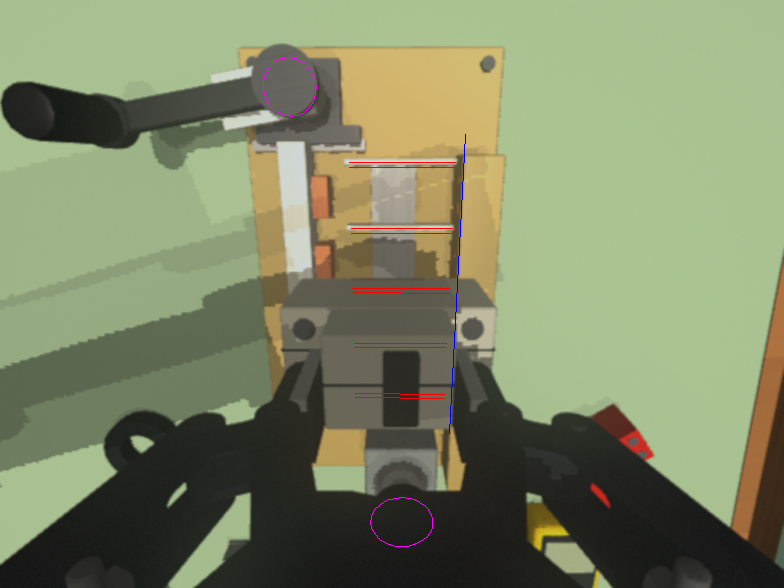

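The picture shows the breaker held at (385,370), with the lane ribs 1–2 px above my overlay and the head face about 5 px left of it. I'll shift the jig estimate by (-3, +1.2) mm and measure the held breaker.

```bash
sed -i 's/^J=.*/J=[.6198,.1348,-.1]/' h.py; cat >> h.py <<'E'
def lane(x,y): c,s=np.cos(J[2]),np.sin(J[2]);return J[0]+c*x-s*y,J[1]+s*x+c*y
E
python3 - <<'E'
from h import *
W=cams.capture("wrist")
for r in nsee(W,monitor.sense()["tcp_pos"][2]-.2227,-.1,"pics/x.png"): print(r)
x,y=lane(.004,.025);print(x,y);print(plan(x,y,.09,-.1))
E
```

```text
[0.71, 277, 246, 41, 0.6267, 0.163, -0.0983, 0.89]
[0.56, 443, 308, 161, 0.7454, 0.0535, -1.0985, 0.0883]
0.6262758520772829 0.15927577046536334
{'d': [0.1437, 0.0, -0.0025], 'turn': np.float64(-0.0011), 'yaw': np.float64(-0.101), 'grasp': [0.6262, 0.1569, 0.2337], 'xax': [-0.001, -0.0, -1.0]}
```

play_rows(
  series=[
    [1, 0.02, 0, 0.0037, 0],
    [1, 0.035, 0, 0, 0],
    [1, 0.035, 0, 0, 0],
    [1, 0.025, 0, 0, 0],
    [1, 0.015, 0, 0, 0],
    [1, 0.0135, 0, 0, 0],
    [1, 0, 0, 0, 0],
  ],
)

```text
t: 8.7
tcp_pos: [0.6257, 0.154, 0.2443]
ee_rot: [1.281, 1.161, -1.285]
ft_force: [-0.2, 0.4, -3.3]
grip_width: 0.515
```

play_rows(
  series=[
    [-1, 0, 0, 0, 0],
    [-1, 0, 0, 0, 0],
    [-1, 0, 0, 0, 0],
    [-1, 0, 0, 0, 0],
    [-1, -0.02, 0, 0, 0],
    [-1, -0.04, 0, 0, 0],
    [-1, -0.045, 0, 0, 0],
    [-1, -0.045, 0, 0, 0],
  ],
)

```text
t: 9.5
tcp_pos: [0.6256, 0.1545, 0.3978]
ee_rot: [1.282, 1.161, -1.282]
ft_force: [0.8, -0.4, 0.2]
grip_width: 1.002
```

```bash
python3 - <<'E'
from h import *
W=cams.capture("wrist");jig(W,J,"pics/w4.png")
for r in nsee(W,.02,-.1,"pics/x.png"): print(r)
print(plan(.5,-.35,.25,-.39))
for n in("scene","top"):
    for r in nsee(cams.capture(n),.004): print(n,r)
E
```

```text
[0.7, 277, 184, 44, 0.6269, 0.1597, -0.0993, 0.9758]
[0.58, 438, 300, 161, 0.8058, -0.0098, -0.945, 0.3036]
{'d': [-0.0029, 0.0736, 0.5157], 'turn': np.float64(0.2906), 'yaw': np.float64(-0.099), 'grasp': [0.628, 0.155, 0.2504], 'xax': [0.015, 0.003, -1.0]}
scene [0.86, 279, 299, 174, 0.8093, -0.0538, 0.446, 0.8992]
scene [0.56, 139, 298, 190, 0.7777, -0.3648, 0.3351, 0.9473]
top [0.74, 297, 139, 205, 0.8024, -0.0527, 0.4977, 0.9213]
top [0.63, 409, 155, 210, 0.7705, -0.3672, 0.2988, 0.9313]
top [0.56, 213, 185, 38, 0.6497, 0.1674, 0.4852, 0.1695]
top [0.3, 375, 241, 16, 0.5191, -0.279, 0.3119, 0.0841]
```

View pics/w4.png

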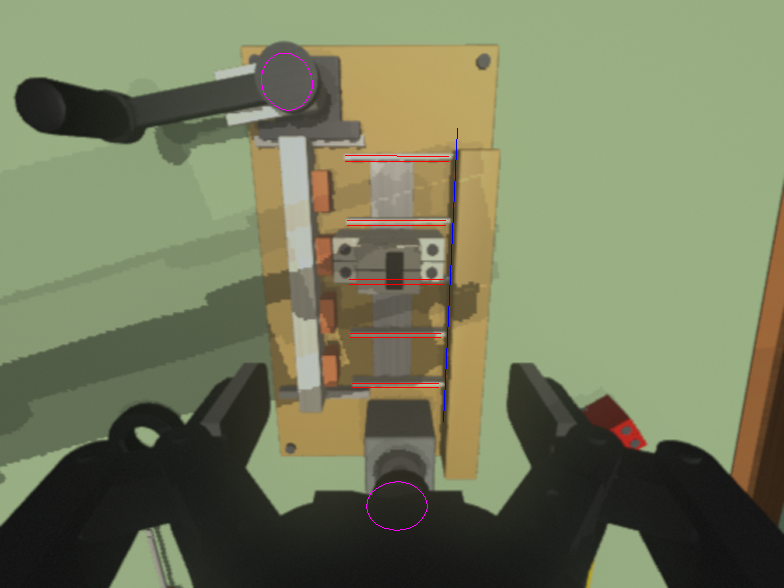

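play_rows(
  series=[
    [-1, 0, 0, 0, 0.145],
    [-1, 0, 0, 0, 0.145],
    [-1, 0, 0.006, 0.043, 0],
    [-1, 0, 0.006, 0.043, 0],
    [-1, 0, 0.006, 0.043, 0],
    [-1, 0, 0.006, 0.043, 0],
    [-1, 0, 0.006, 0.043, 0],
    [-1, 0, 0.006, 0.043, 0],
  ],
)

```text
t: 10.6
tcp_pos: [0.5604, -0.0994, 0.3937]
ee_rot: [1.489, 1.002, -1.493]
ft_force: [0.5, 0.2, 0.3]
grip_width: 1.002
```

play_rows(
  series=[
    [-1, 0, 0.006, 0.043, 0],
    [-1, 0, 0.006, 0.043, 0],
    [-1, 0, 0.006, 0.043, 0],
    [-1, 0, 0.006, 0.043, 0],
    [-1, 0, 0.006, 0.043, 0],
    [-1, 0, 0.006, 0.043, 0],
    [-1, 0, 0, 0, 0],
    [-1, 0, 0, 0, 0],
  ],
)

```text
t: 11.4
tcp_pos: [0.4962, -0.351, 0.3936]
ee_rot: [1.492, 1.002, -1.493]
ft_force: [0.8, 0.6, -0.3]
grip_width: 1.005
```

```bash
python3 - <<'E'
from h import *
for n in("wrist","wrist","scene"):
    for r in nsee(cams.capture(n),.004,out=f"pics/{n}5.png"): print(n,r)
print(plan(.53,-.35,.072,-.39))
E
```

```text
wrist [0.58, 519, 102, 215, 0.7718, -0.3646, 0.2746, 0.976]
wrist [0.96, 518, 104, 215, 0.7717, -0.3645, 0.3032, 0.9814]
scene [0.96, 139, 298, 189, 0.7778, -0.3645, 0.3492, 0.9497]
scene [0.87, 279, 300, 167, 0.8101, -0.054, 0.5215, 0.9485]
scene [0.6, 356, 224, 26, 0.6119, 0.1634, -0.086, 0.8466]
{'d': [0.1687, 0.0308, -0.0117], 'turn': np.float64(0.0021), 'yaw': np.float64(-0.388), 'grasp': [0.497, -0.3492, 0.2407], 'xax': [0.0, 0.0, -1.0]}
```

View pics/wrist5.png

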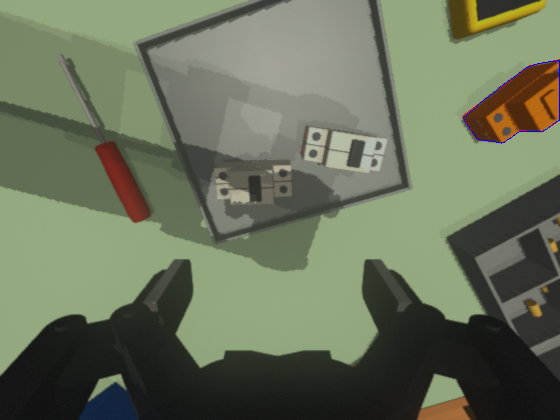

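```bash
cat >> h.py <<'E'
def holes(p,q,z=.047):
    "four terminal holes: left pair then right pair -> centre, yaw"
    w=np.array([px2w(p,u,v,z)[:2] for u,v in q]);d=w[2:].mean(0)-w[:2].mean(0);return w.mean(0).round(4),round(np.arctan2(d[1],d[0]),3),np.linalg.norm(d).round(4)
E
python3 - <<'E'
from h import *
W=cams.capture("wrist")
B=holes(W,[(316,136),(312,156),(381,147),(376,169)]);C=holes(W,[(223,173),(224,188),(283,170),(284,185)]);print(B,C)
for t in(150,175): print(see(W,[(*B[0],B[1])],.004,thr=t))
print(plan(*B[0],.072,B[1]));print(plan(*C[0],.072,C[1]))
E
```

```text
(array([ 0.5808, -0.3413]), np.float64(-0.568), np.float64(0.0716)) (array([ 0.4762, -0.3304]), np.float64(-0.337), np.float64(0.0667))
[[0.5809, -0.3379, -0.5527, 0.8912]]
[[0.5796, -0.3367, -0.5674, 0.8153]]
{'d': [0.1688, 0.0663, -0.0519], 'turn': np.float64(0.1799), 'yaw': np.float64(-0.388), 'grasp': [0.497, -0.3493, 0.2408], 'xax': [0.0, 0.0, -1.0]}
{'d': [0.1688, -0.0259, -0.011], 'turn': np.float64(-0.0511), 'yaw': np.float64(-0.388), 'grasp': [0.497, -0.3493, 0.2408], 'xax': [0.0, 0.0, -1.0]}
```

play_rows(
  series=[
    [-1, 0, 0, 0, 0.086],
    [-1, 0, 0, 0, 0.086],
    [-1, 0.02, 0.033, -0.026, 0],
    [-1, 0.02, 0.033, -0.026, 0],
    [-1, 0.04, 0, 0, 0],
    [-1, 0.04, 0, 0, 0],
    [-1, 0.03, 0, 0, 0],
    [-1, 0.0188, 0, 0, 0],
  ],
)

```text
t: 12.55
tcp_pos: [0.5799, -0.3403, 0.2233]
ee_rot: [1.608, 0.894, -1.612]
ft_force: [0.2, -0.3, 0.5]
grip_width: 1.003
```

play_rows(
  series=[
    [-1, 0, 0, 0, 0],
    [1, 0, 0, 0, 0],
    [1, 0, 0, 0, 0],
    [1, 0, 0, 0, 0],
    [1, 0, 0, 0, 0],
    [1, 0, 0, 0, 0],
    [1, 0, 0, 0, 0],
  ],
)

```text
t: 13.25
tcp_pos: [0.5805, -0.3415, 0.2293]
ee_rot: [1.61, 0.886, -1.607]
ft_force: [0.1, 2.6, 5.3]
grip_width: 0.52
```

play_rows(
  series=[
    [1, -0.015, 0, 0, 0],
    [1, -0.025, 0, 0, 0],
    [1, -0.04, 0, 0, 0],
    [1, -0.045, 0, 0, 0],
    [1, -0.045, 0, 0, 0],
    [1, 0, 0, 0, 0],
  ],
)

```text
t: 13.85
tcp_pos: [0.5797, -0.3411, 0.4073]
ee_rot: [1.612, 0.875, -1.6]
ft_force: [-0.9, 0.3, -1.2]
grip_width: 0.518
```

```bash
python3 - <<'E'
from h import *
print(plan(*lane(.004,-.025),.24,-.1))
E
```

```text
{'d': [0.0091, -0.0058, -0.4537], 'turn': np.float64(-0.4615), 'yaw': np.float64(-0.562), 'grasp': [0.5817, -0.3424, 0.2523], 'xax': [0.012, -0.008, -1.0]}
```

play_rows(
  series=[
    [1, 0, 0, 0, -0.1154],
    [1, 0, 0, 0, -0.1154],
    [1, 0, 0, 0, -0.1154],
    [1, 0, 0, 0, -0.1153],
    [1, 0, 0, -0.0454, 0],
    [1, 0, 0, -0.0454, 0],
    [1, 0, 0, -0.0454, 0],
    [1, 0, 0, -0.0454, 0],
  ],
)

```text
t: 14.65
tcp_pos: [0.5979, -0.159, 0.3966]
ee_rot: [1.283, 1.161, -1.283]
ft_force: [0.4, -0.1, -2.3]
grip_width: 0.52
```

play_rows(
  series=[
    [1, 0, -0.0058, -0.0454, 0],
    [1, 0, 0, -0.0454, 0],
    [1, 0, 0, -0.0454, 0],
    [1, 0, 0, -0.0454, 0],
    [1, 0, 0, -0.0454, 0],
    [1, 0, 0, -0.0454, 0],
    [1, 0, 0, 0, 0],
    [1, 0, 0, 0, 0],
  ],
)

```text
t: 15.45
tcp_pos: [0.6195, 0.112, 0.3964]
ee_rot: [1.28, 1.162, -1.282]
ft_force: [-0.1, -0.4, -1.6]
grip_width: 0.518
```

```bash
python3 - <<'E'
from h import *
W=cams.capture("wrist");s=monitor.sense();print(s["tcp_pos"],s["ft_force"])
for r in nsee(W,s["tcp_pos"][2]-.2253,-.1,"pics/w6.png"): print(r)
x,y=lane(.004,-.025);print(x,y,plan(x,y,.09,-.1))
E
```

```text
[0.61957231 0.11084262 0.39657756] [-0.32902144 -0.31780035 -2.86913278]
[0.59, 436, 286, 165, 0.7073, 0.0762, -1.0692, 0.2455]
[0.55, 279, 145, 34, 0.6089, 0.163, 0.5218, 0.2542]
[0.36, 168, 375, 21, 0.5078, -0.0393, -2.1128, 0.2014]
0.6212841812449414 0.10952556220146203 {'d': [0.1517, 0.0019, 0.0003], 'turn': np.float64(-0.0009), 'yaw': np.float64(-0.101), 'grasp': [0.6195, 0.1101, 0.2417], 'xax': [-0.001, -0.0, -1.0]}
```

View pics/w6.png

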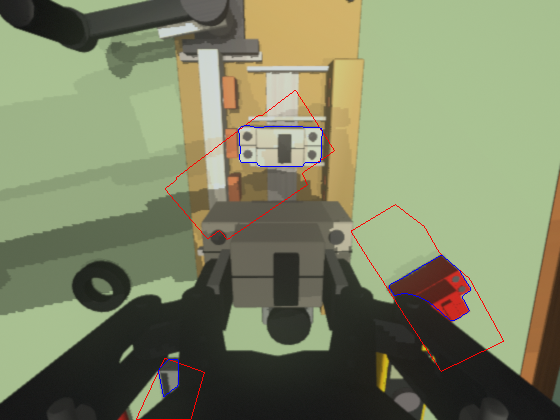

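play_rows(
  series=[
    [1, 0.02, 0.0019, 0.0042, 0],
    [1, 0.035, 0, 0, 0],
    [1, 0.035, 0, 0, 0],
    [1, 0.03, 0, 0, 0],
    [1, 0.015, 0, 0, 0],
    [1, 0.015, 0, 0, 0],
    [1, 0, 0, 0, 0],
  ],
)

```text
t: 16.25
tcp_pos: [0.6213, 0.106, 0.2466]
ee_rot: [1.283, 1.16, -1.283]
ft_force: [-0.1, 0.3, -2.4]
grip_width: 0.517
```

play_rows(
  series=[
    [-1, 0, 0, 0, 0],
    [-1, 0, 0, 0, 0],
    [-1, 0, 0, 0, 0],
    [-1, 0, 0, 0, 0],
    [-1, -0.02, 0, 0, 0],
    [-1, -0.04, 0, 0, 0],
    [-1, -0.045, 0, 0, 0],
    [-1, -0.045, 0, 0, 0],
  ],
)

```text
t: 17.05
tcp_pos: [0.6208, 0.1066, 0.3988]
ee_rot: [1.282, 1.16, -1.282]
ft_force: [0.5, 0.2, -0.4]
grip_width: 0.999
```

```bash
python3 - <<'E'
from h import *
W=cams.capture("wrist")
for r in nsee(W,.02,-.1): print(r)
print(lane(.004,-.025),plan(.40,-.35,.25,-.36))
for r in nsee(cams.capture("scene"),.004): print(r)
E
```

```text
[0.92, 438, 282, 170, 0.7992, -0.0247, -0.4851, 0.6482]
[0.57, 278, 139, 34, 0.627, 0.1594, -0.1001, 0.9546]
(np.float64(0.6212841812449414), np.float64(0.10952556220146203)) {'d': [-0.0027, -0.048, 0.5063], 'turn': np.float64(0.2601), 'yaw': np.float64(-0.1), 'grasp': [0.6233, 0.1069, 0.2513], 'xax': [0.014, 0.002, -1.0]}
[0.69, 279, 300, 170, 0.8098, -0.0538, 0.5175, 0.9481]
[0.58, 356, 224, 32, 0.6119, 0.1634, -0.0849, 0.8309]
```

play_rows(
  series=[
    [-1, 0, 0, 0, 0.12],
    [-1, 0, 0, 0, 0.12],
    [-1, 0, 0.0019, 0.0424, 0],
    [-1, 0, 0.0019, 0.0424, 0],
    [-1, 0, 0.0019, 0.0424, 0],
    [-1, 0, 0.0019, 0.0424, 0],
    [-1, 0, 0.0019, 0.0424, 0],
    [-1, 0, 0.0019, 0.0424, 0],
  ],
)

```text
t: 18.05
tcp_pos: [0.5462, -0.1385, 0.3948]
ee_rot: [1.454, 1.032, -1.457]
ft_force: [0.1, 0.2, 0.1]
grip_width: 1.0
```

play_rows(
  series=[
    [-1, 0, 0.0019, 0.0424, 0],
    [-1, 0, 0.0019, 0.0424, 0],
    [-1, 0, 0.0019, 0.0424, 0],
    [-1, 0, 0.0019, 0.0424, 0],
    [-1, 0, 0.0019, 0.0424, 0],
    [-1, 0, 0.0019, 0.0424, 0],
    [-1, 0, 0, 0, 0],
    [-1, 0, 0, 0, 0],
  ],
)

```text
t: 18.85
tcp_pos: [0.4725, -0.3814, 0.3947]
ee_rot: [1.457, 1.032, -1.458]
ft_force: [0.2, -0.4, 0.2]
grip_width: 1.001
```

```bash
python3 - <<'E'
from h import *
W=cams.capture("wrist")
for r in nsee(W,.004,-.34): print(r)
T=cams.capture("top");S=cams.capture("scene")
im=np.zeros((600,800,3),np.uint8)
im[:315,:420]=cv2.resize(W["pixels"][:,:,::-1],(420,315),interpolation=cv2.INTER_AREA)
im[:315,425:]=cv2.resize(W["pixels"][100:350,120:420,::-1],(375,315))
im[318:600,:400]=cv2.resize(T["pixels"][110:300,140:410,::-1],(400,282));im[318:600,400:]=cv2.resize(S["pixels"][150:300,250:463,::-1],(400,282))
cv2.imwrite("pics/m7.png",im)
print(plan(.4762,-.3304,.073,-.34))
E
```

```text
[0.68, 527, 84, 213, 0.7723, -0.3648, 0.3102, 0.9781]
{'d': [0.1686, -0.0136, -0.0471], 'turn': np.float64(0.0017), 'yaw': np.float64(-0.338), 'grasp': [0.4734, -0.3794, 0.2415], 'xax': [-0.0, 0.001, -1.0]}
```

View pics/m7.png

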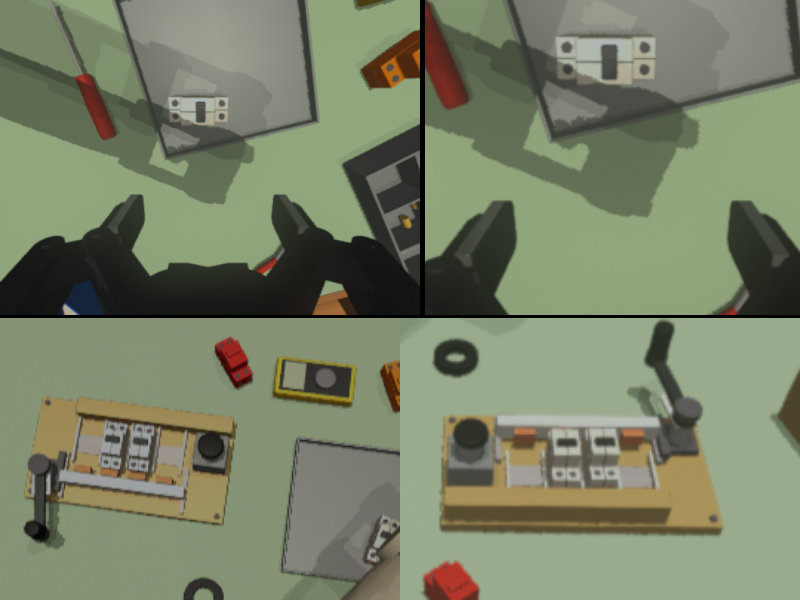

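The mosaic shows two breakers upright in lanes 1 and 2, and the third in the tray. Its terminal holes are at about (233,137), (234,156), (298,137) and (298,156) in the wrist picture.

```bash
python3 - <<'E'
from h import *
W=cams.capture("wrist")
C=holes(W,[(232.8,137.3),(233.6,155.6),(297.6,136.5),(297.6,155.6)]);print(C);print(plan(*C[0],.073,C[1]))
E
```

```text
(array([ 0.4764, -0.3326]), np.float64(-0.332), np.float64(0.0692))
{'d': [0.1688, -0.0125, -0.0452], 'turn': np.float64(-0.0063), 'yaw': np.float64(-0.338), 'grasp': [0.4735, -0.3795, 0.2418], 'xax': [-0.0, 0.0, -1.0]}
```

play_rows(
  series=[
    [-1, 0.01, -0.0062, -0.0226, 0],
    [-1, 0.02, -0.0063, -0.0226, 0],
    [-1, 0.045, 0, 0, 0],
    [-1, 0.045, 0, 0, 0],
    [-1, 0.03, 0, 0, 0],
    [-1, 0.0188, 0, 0, 0],
    [-1, 0, 0, 0, 0],
  ],
)

```text
t: 19.8
tcp_pos: [0.4758, -0.3325, 0.2248]
ee_rot: [1.454, 1.036, -1.457]
ft_force: [-0.2, 1.0, 0.1]
grip_width: 1.003
```

play_rows(
  series=[
    [1, 0, 0, 0, 0],
    [1, 0, 0, 0, 0],
    [1, 0, 0, 0, 0],
    [1, 0, 0, 0, 0],
    [1, 0, 0, 0, 0],
    [1, 0, 0, 0, 0],
  ],
)

```text
t: 20.4
tcp_pos: [0.4767, -0.3341, 0.2302]
ee_rot: [1.455, 1.026, -1.453]
ft_force: [0.3, 1.2, 5.3]
grip_width: 0.515
```

play_rows(
  series=[
    [1, -0.015, 0, 0, 0],
    [1, -0.025, 0, 0, 0],
    [1, -0.04, 0, 0, 0],
    [1, -0.045, 0, 0, 0],
    [1, -0.045, 0, 0, 0],
    [1, 0, 0, 0, 0],
  ],
)

```text
t: 21.0
tcp_pos: [0.4761, -0.3338, 0.4074]
ee_rot: [1.455, 1.014, -1.448]
ft_force: [1.2, 0.1, -1.1]
grip_width: 0.517
```

```bash
python3 - <<'E'
from h import *
print(plan(*lane(.004,-.075),.24,-.1))
E
```

```text
{'d': [0.0106, 0.0982, -0.4069], 'turn': np.float64(-0.24), 'yaw': np.float64(-0.34), 'grasp': [0.4778, -0.3351, 0.2525], 'xax': [0.011, -0.009, -1.0]}
```

play_rows(
  series=[
    [1, 0, 0, 0, -0.12],
    [1, 0, 0, 0, -0.12],
    [1, 0, 0.0109, -0.0452, 0],
    [1, 0, 0.0109, -0.0452, 0],
    [1, 0, 0.0109, -0.0452, 0],
    [1, 0, 0.0109, -0.0452, 0],
    [1, 0, 0.0109, -0.0452, 0],
    [1, 0, 0.0109, -0.0452, 0],
  ],
)

```text
t: 21.8
tcp_pos: [0.5684, -0.0687, 0.3981]
ee_rot: [1.283, 1.161, -1.283]
ft_force: [0.8, -1.0, -2.6]
grip_width: 0.517
```

play_rows(
  series=[
    [1, 0, 0.0109, -0.0452, 0],
    [1, 0, 0.0109, -0.0452, 0],
    [1, 0, 0.0109, -0.0452, 0],
    [1, 0, 0, 0, 0],
    [1, 0, 0, 0, 0],
  ],
)

```text
t: 22.3
tcp_pos: [0.6144, 0.0621, 0.3976]
ee_rot: [1.28, 1.162, -1.282]
ft_force: [0.4, -0.6, -2.6]
grip_width: 0.514
```

```bash
python3 - <<'E'
from h import *
W=cams.capture("wrist");s=monitor.sense();z=s["tcp_pos"][2]-.2262;print(s["tcp_pos"],s["ft_force"])
for r in nsee(W,z,-.1): print(r)
x,y=lane(.004,-.075);print(x,y,plan(x,y,.09,-.1))
c=W["pixels"][190:330,180:370];c=cv2.resize(c[:,:,::-1],None,fx=4,fy=4,interpolation=cv2.INTER_CUBIC);cv2.imwrite("pics/w8.png",c)
E
```

```text
[0.61432697 0.06099306 0.39779987] [ 0.43196321  0.80322555 -1.45137472]
[0.97, 278, 91, 8, 0.6377, 0.1315, -0.6555, 0.2529]
[0.77, 415, 410, 196, 0.6974, -0.156, 0.6929, 0.4772]
[0.72, 439, 257, 170, 0.6911, 0.0664, -0.6389, 0.323]
0.6162925104126 0.059775353937560755 {'d': [0.153, 0.0022, 0.0002], 'turn': np.float64(-0.0009), 'yaw': np.float64(-0.101), 'grasp': [0.6142, 0.0602, 0.243], 'xax': [-0.001, -0.0, -1.0]}
```

View pics/w8.png

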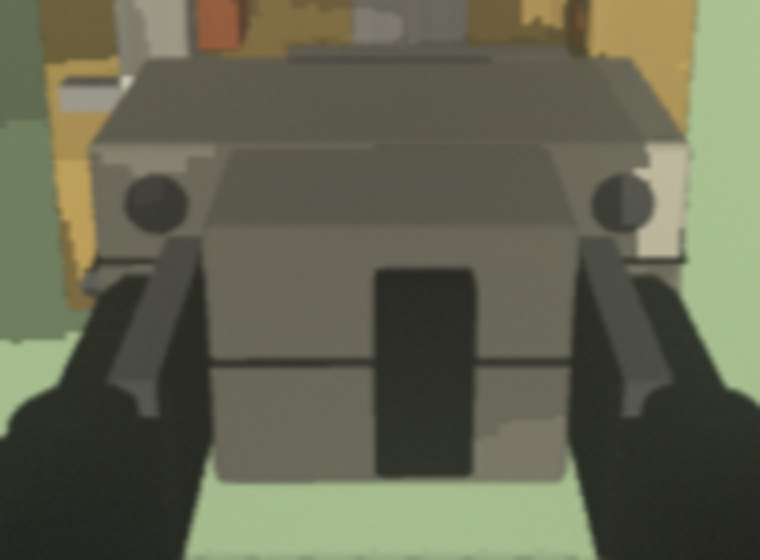

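play_rows(
  series=[
    [1, 0.02, 0.0022, 0.002, 0],
    [1, 0.035, 0, 0, 0],
    [1, 0.035, 0, 0, 0],
    [1, 0.03, 0, 0, 0],
    [1, 0.015, 0, 0, 0],
    [1, 0.015, 0, 0, 0],
    [1, 0, 0, 0, 0],
  ],
)

```text
t: 23.1
tcp_pos: [0.6164, 0.0583, 0.2478]
ee_rot: [1.283, 1.16, -1.283]
ft_force: [-0.6, 0.0, -2.2]
grip_width: 0.514
```

play_rows(
  series=[
    [-1, 0, 0, 0, 0],
    [-1, 0, 0, 0, 0],
    [-1, 0, 0, 0, 0],
    [-1, 0, 0, 0, 0],
    [-1, -0.02, 0, 0, 0],
    [-1, -0.04, 0, 0, 0],
    [-1, -0.045, 0, 0, 0],
    [-1, -0.045, 0, 0, 0],
  ],
)

```text
t: 23.9
tcp_pos: [0.6162, 0.0589, 0.4]
ee_rot: [1.282, 1.16, -1.282]
ft_force: [1.2, 0.2, 0.6]
grip_width: 1.001
```

```bash
python3 - <<'E'
from h import *
T=cams.capture("top");S=cams.capture("scene")
for p in(T,S):
    for l in("knob",):
        for d in spotter.trace(p,l)[:2]:
            m=d["mask"];v,u=np.argwhere(m).mean(0);print(d["confidence"],d["extent"],u,v)
for n,p in(("T",T),("S",S)):
    for x,r in (("kn",.12),):
        for cl in(0,.15,.3):
            a=J[2]+np.deg2rad(205)-cl;sx,sy=lane(-.06,.145);q=[sx+r*np.cos(a),sy+r*np.sin(a)]
            print(n,cl,np.round(q,4),proj(p,[[*q,.138],[*q,.11],[*q,.082]]).round(1).tolist())
a=T["pixels"][180:300,130:300,::-1];b=S["pixels"][140:260,280:450,::-1]
cv2.imwrite("pics/k9.png",cv2.resize(np.hstack([a,b]),(800,282),interpolation=cv2.INTER_CUBIC))
E
```

```text
0.91 [162.9, 237.8, 17.1, 44.7] 165.9002169197397 241.8655097613883
0.17 [280.1, 297.2, 22.8, 26.6] 279.36842105263156 298.359133126935
0.78 [392.1, 180.8, 21.1, 59.3] 389.8719646799117 172.46578366445917
T 0 [0.4613 0.2455] [[173.1, 249.8], [175.3, 251.4], [177.4, 253.0]]
T 0.15 [0.4567 0.2628] [[165.9, 251.4], [168.3, 253.0], [170.6, 254.5]]
T 0.3 [0.4547 0.2807] [[158.7, 251.9], [161.2, 253.4], [163.6, 254.9]]
S 0 [0.4613 0.2455] [[380.2, 154.6], [378.2, 162.5], [376.3, 170.1]]
S 0.15 [0.4567 0.2628] [[386.1, 153.1], [384.0, 161.0], [382.0, 168.7]]
S 0.3 [0.4547 0.2807] [[392.5, 152.3], [390.3, 160.2], [388.1, 167.8]]
```

View pics/k9.png

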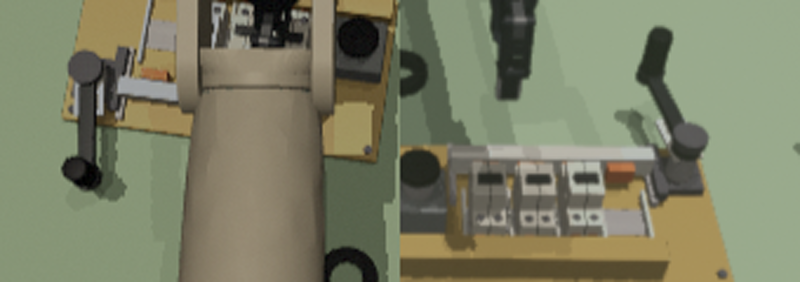

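All three breakers stand in lanes 1–3, with lane 0 empty. The knob top is at about (162,251) in the top view, which puts the clamp near 0.235 rad. I'll go over to the knob with the jaws set tangentially.

play_rows(
  series=[
    [-1, 0, 0, 0, -0.1477],
    [-1, 0, 0, 0, -0.1477],
    [-1, 0, 0, 0, -0.1477],
    [-1, 0, 0, 0, -0.1477],
    [-1, 0, 0, 0, -0.1477],
    [-1, 0, 0, 0, -0.1477],
  ],
)

```text
t: 24.7
tcp_pos: [0.6164, 0.0589, 0.3957]
ee_rot: [0.608, 1.487, -0.61]
ft_force: [-0.1, 0.3, -0.1]
grip_width: 0.996
```

play_rows(
  series=[
    [-1, 0, 0, 0, -0.1477],
    [-1, 0, 0, 0, -0.1477],
    [-1, 0, 0, 0, -0.1477],
    [-1, 0, 0, 0, -0.1477],
    [-1, 0, 0, 0, -0.1477],
    [-1, 0, 0, 0, -0.1477],
  ],
)

```text
t: 25.3
tcp_pos: [0.6164, 0.0589, 0.3957]
ee_rot: [-0.085, 1.573, 0.085]
ft_force: [-0.1, -0.2, -0.4]
grip_width: 0.999
```

play_rows(
  series=[
    [-1, 0, 0.0382, -0.0233, 0],
    [-1, 0, 0.0382, -0.0233, 0],
    [-1, 0, 0.0382, -0.0233, 0],
    [-1, 0, 0.0382, -0.0233, 0],
    [-1, 0, 0.0382, -0.0233, 0],
    [-1, 0, 0.0382, -0.0233, 0],
    [-1, 0, 0, 0, 0],
    [-1, 0, 0, 0, 0],
  ],
)

```text
t: 26.1
tcp_pos: [0.4536, 0.2733, 0.3966]
ee_rot: [-0.082, 1.571, 0.08]
ft_force: [-0.3, -1.3, 0.4]
grip_width: 0.998
```

```bash
python3 - <<'E'
from h import *
W=cams.capture("wrist");p=plan(.4553,.273,.112,1.672);print(p,monitor.sense()["joints"])
q=proj(W,[[.4553,.273,.138],[*lane(-.06,.145),.085]]);print(q)
img=W["pixels"][:,:,::-1].copy()
for u,v in q.astype(int): cv2.circle(img,(int(u),int(v)),4,(0,0,255),-1)
cv2.imwrite("pics/w10.png",img)
E
```

```text
{'d': [0.1298, 0.0006, 0.0017], 'turn': np.float64(0.0007), 'yaw': np.float64(1.673), 'grasp': [0.4539, 0.2724, 0.2418], 'xax': [-0.002, -0.001, -1.0]} [ 4.70896988e-01  6.84579512e-02  1.39943473e+00 -3.38288378e-04
  1.67588382e+00 -1.20188181e+00]
[[275.89679425 214.61654513]
 [275.97636303 300.83855676]]
```

View pics/w10.png

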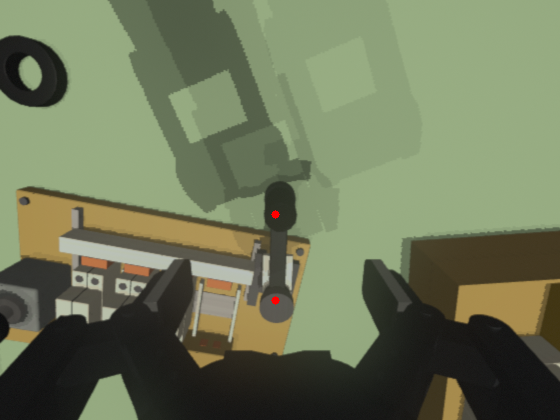

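```bash
python3 - <<'E'
from h import *
W=cams.capture("wrist");o=-np.array(W["R"]).T@W["t"];print(o,np.array(W["R"])[2])
for x in(.4553,.447): print(proj(W,[[x,.273,.138],[x,.273,.082],[x-.014,.273,.138],[x+.014,.273,.138]]).round(1).tolist())
c=W["pixels"][160:330,200:350,::-1];c=cv2.convertScaleAbs(c,alpha=2.2,beta=10);cv2.imwrite("pics/w11.png",cv2.resize(c,None,fx=3.5,fy=3.5,interpolation=cv2.INTER_CUBIC))
E
```

```text
[0.37850299 0.26568085 0.36685055] [ 0.29482576  0.02868987 -0.95512024]
[[276.8, 213.8], [277.0, 196.1], [278.6, 197.5], [275.2, 229.6]]
[[277.9, 204.2], [277.8, 188.1], [279.7, 187.6], [276.2, 220.3]]
```

View pics/w11.png

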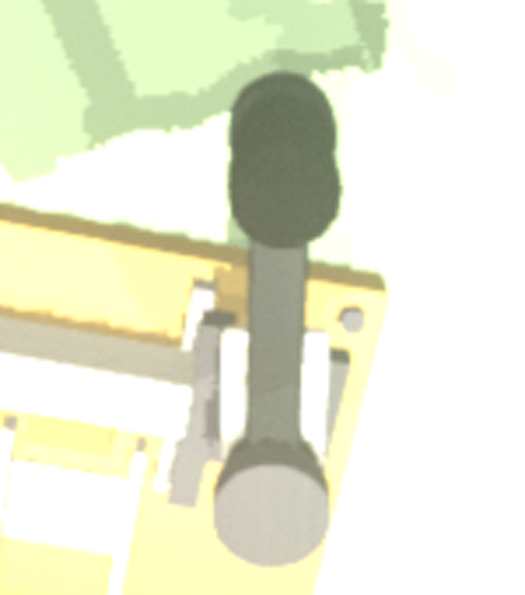

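play_rows(
  series=[
    [-1, 0, 0, 0, 0.034],
    [-1, 0.03, 0.0046, 0.0013, 0],
    [-1, 0.04, 0, 0, 0],
    [-1, 0.035, 0, 0, 0],
    [-1, 0.024, 0, 0, 0],
    [-1, 0, 0, 0, 0],
  ],
)

```text
t: 26.8
tcp_pos: [0.4549, 0.2757, 0.2646]
ee_rot: [-0.054, 1.578, 0.048]
ft_force: [-0.7, -0.3, -0.7]
grip_width: 0.999
```

play_rows(
  series=[
    [1, 0, 0, 0, 0],
    [1, 0, 0, 0, 0],
    [1, 0, 0, 0, 0],
    [1, 0, 0, 0, 0],
    [1, 0, 0, 0, 0],
    [1, 0, 0, 0, 0],
    [1, 0, 0, 0, 0],
    [1, 0, 0, 0, 0],
  ],
  grip_force=30,
)

```text
t: 27.6
tcp_pos: [0.4554, 0.2774, 0.2706]
ee_rot: [-0.053, 1.568, 0.053]
ft_force: [-1.2, -2.4, 5.6]
grip_width: 0.322
```

```bash
cat >> h.py <<'E'
def lever(n=4):
    sx,sy=lane(-.06,.145);F=[]
    for _ in range(n): s=monitor.sense();F.append(s["ft_force"]);cams.capture("top") if n>1 else 0
    s=monitor.sense();R=Ro.from_rotvec(s["ee_rot"]).as_matrix();g=np.array(s["tcp_pos"])+R[:,0]*.155
    dx,dy=g[0]-sx,g[1]-sy;b=np.arctan2(dy,dx)%(2*np.pi);f=np.mean(F,0);t=np.array([np.sin(b),-np.cos(b)])
    print("t %.2f lever(clamp+clutch) %.3f r %.4f Ftan %.2f Frad %.2f Fz %.2f yaw-tan %.3f"%(s["t"],J[2]+np.deg2rad(205)-b,np.hypot(dx,dy),f[:2]@t,f[0]*np.cos(b)+f[1]*np.sin(b),f[2],np.arctan2(R[1,1],R[0,1])-(b-np.pi/2)),g.round(4),s["grip_width"])
E
python3 -c "
from h import *
lever()"
```

```text
t 27.80 lever(clamp+clutch) 0.272 r 0.1191 Ftan -2.38 Frad 1.46 Fz 5.52 yaw-tan 0.003 [0.4557 0.2774 0.1156] 0.31758668906422677
```

play_rows(
  series=[
    [1, 0, 0.006, 0.0002, 0.05],
    [1, 0, 0.006, 0.0002, 0.05],
    [1, 0, 0.006, 0.0002, 0.05],
    [1, 0, 0.006, 0.0002, 0.05],
    [1, 0, 0.006, 0.0002, 0.05],
    [1, 0, 0.006, 0.0002, 0.05],
    [1, 0, 0.006, 0.0002, 0.05],
    [1, 0, 0.006, 0.0002, 0.05],
  ],
)

```text
t: 28.6
tcp_pos: [0.462, 0.3247, 0.2706]
ee_rot: [0.262, 1.554, -0.262]
ft_force: [-2.1, -4.4, 6.8]
grip_width: 0.321
```

```bash
python3 -c "
from h import *
lever()"
```

```text
t 28.80 lever(clamp+clutch) 0.682 r 0.1192 Ftan -1.85 Frad -0.14 Fz 5.29 yaw-tan 0.013 [0.4624 0.3254 0.1156] 0.32141461311973163
```

play_rows(
  series=[
    [1, 0, 0.006, 0.0002, 0.05],
    [1, 0, 0.006, 0.0002, 0.05],
    [1, 0, 0.006, 0.0002, 0.05],
  ],
)

```text
t: 29.1
tcp_pos: [0.4692, 0.3412, 0.2706]
ee_rot: [0.38, 1.536, -0.379]
ft_force: [-1.8, -3.2, 7.1]
grip_width: 0.324
```

play_rows(
  series=[
    [1, 0, 0.0048, 0.0001, 0.04],
  ],
)

```text
t: 29.2
tcp_pos: [0.4715, 0.3455, 0.2706]
ee_rot: [0.411, 1.53, -0.41]
ft_force: [-2.4, -2.2, 7.6]
grip_width: 0.323
```

play_rows(
  series=[
    [1, 0, 0.0048, 0.0001, 0.04],
  ],
)

```text
t: 29.3
tcp_pos: [0.474, 0.3496, 0.2706]
ee_rot: [0.442, 1.524, -0.441]
ft_force: [-1.9, -3.8, 7.3]
grip_width: 0.319
```

play_rows(
  series=[
    [1, 0, 0.0048, 0.0001, 0.04],
  ],
)

```text
t: 29.4
tcp_pos: [0.4766, 0.3536, 0.2706]
ee_rot: [0.473, 1.518, -0.472]
ft_force: [-2.7, -3.8, 7.5]
grip_width: 0.319
```

```bash
python3 -c "
from h import *
lever()"
```

```text
t 29.60 lever(clamp+clutch) 0.951 r 0.1194 Ftan -2.08 Frad -0.10 Fz 6.26 yaw-tan 0.013 [0.477  0.3539 0.1156] 0.3175666074356393
```

play_rows(
  series=[
    [1, 0, 0.0048, 0.0001, 0.04],
  ],
)

```text
t: 29.7
tcp_pos: [0.4792, 0.3572, 0.2706]
ee_rot: [0.503, 1.511, -0.503]
ft_force: [-4.1, -4.6, 7.7]
grip_width: 0.312
```

play_rows(
  series=[
    [1, 0, 0.0048, 0.0001, 0.04],
  ],
)

```text
t: 29.8
tcp_pos: [0.4823, 0.3612, 0.2705]
ee_rot: [0.535, 1.503, -0.535]
ft_force: [-3.7, -3.2, 7.6]
grip_width: 0.322
```

```bash
python3 -c "
from h import *
lever(3)"
```

```text
t 29.95 lever(clamp+clutch) 1.031 r 0.1195 Ftan -3.36 Frad 0.94 Fz 6.64 yaw-tan 0.012 [0.4827 0.3615 0.1156] 0.31837123006772144
```

play_rows(
  series=[
    [1, 0, 0.0036, 0.0001, 0.03],
  ],
)

```text
t: 30.05
tcp_pos: [0.4845, 0.3638, 0.2706]
ee_rot: [0.557, 1.498, -0.557]
ft_force: [-3.3, -4.1, 7.3]
grip_width: 0.32
```

play_rows(
  series=[
    [1, 0, 0.0036, 0.0001, 0.03],
  ],
)

```text
t: 30.15
tcp_pos: [0.487, 0.3666, 0.2706]
ee_rot: [0.581, 1.491, -0.581]
ft_force: [-3.9, -4.0, 7.4]
grip_width: 0.323
```

```bash
python3 -c "
from h import *
lever(3)"
```

```text
t 30.30 lever(clamp+clutch) 1.086 r 0.1196 Ftan -5.46 Frad 0.21 Fz 7.61 yaw-tan 0.008 [0.4871 0.3666 0.1156] 0.31576595101409005
```

play_rows(
  series=[
    [1, 0, 0.0036, 0.0001, 0.03],
  ],
)

```text
t: 30.4
tcp_pos: [0.4893, 0.3691, 0.2706]
ee_rot: [0.603, 1.485, -0.603]
ft_force: [-3.9, -3.3, 7.1]
grip_width: 0.314
```

```bash
python3 -c "
from h import *
lever(4)"
```

```text
t 30.60 lever(clamp+clutch) 1.116 r 0.1196 Ftan -5.47 Frad 0.55 Fz 8.00 yaw-tan 0.008 [0.4895 0.3691 0.1156] 0.32168608355025274
```

```bash
cat >> h.py <<'E'
def torque(n=4):
    sx,sy=lane(-.06,.145);Q=[]
    for _ in range(n):
        s=monitor.sense();f=np.array(s["ft_force"]);r=np.array(s["tcp_pos"])-[sx,sy,.1]
        Q.append([r[0]*f[1]-r[1]*f[0],s["wrist_torque"][2]]);cams.capture("top")
    Q=np.mean(Q,0);print("torque on tool about spindle: F part %.3f, moment %.3f, sum %.3f"%(*Q,Q.sum()))
E
python3 -c "
from h import *
torque(4);print(monitor.sense()['wrist_torque'])"
```

```text
torque on tool about spindle: F part 0.635, moment 0.377, sum 1.012
[-0.62123936  0.59780712  0.41887405]
```

play_rows(
  series=[
    [1, 0, 0.0036, 0.0001, 0.03],
    [1, 0, 0.0036, 0.0001, 0.03],
    [1, 0, 0, 0, 0],
  ],
)

```text
t: 31.1
tcp_pos: [0.4947, 0.3743, 0.2706]
ee_rot: [0.65, 1.471, -0.65]
ft_force: [-4.4, -3.2, 8.9]
grip_width: 0.319
```

```bash
python3 -c "
from h import *
lever(3);torque(5)"
```

```text
t 31.25 lever(clamp+clutch) 1.176 r 0.1197 Ftan -4.99 Frad 0.58 Fz 8.26 yaw-tan 0.008 [0.4946 0.3742 0.1156] 0.3195849191247444
torque on tool about spindle: F part 0.650, moment 0.419, sum 1.070
```

play_rows(
  series=[
    [1, 0, 0.003, 0.0001, 0.025],
    [1, 0, 0.003, 0.0001, 0.025],
    [1, 0, 0, 0, 0],
  ],
)

```text
t: 31.8
tcp_pos: [0.4992, 0.3782, 0.2706]
ee_rot: [0.689, 1.459, -0.688]
ft_force: [-4.2, -2.6, 7.7]
grip_width: 0.319
```

```bash
python3 -c "
from h import *
lever(2);torque(8)"
```

```text
t 31.90 lever(clamp+clutch) 1.226 r 0.1198 Ftan -5.37 Frad 0.63 Fz 7.81 yaw-tan 0.009 [0.4992 0.3781 0.1156] 0.3171668267064777
torque on tool about spindle: F part 0.620, moment 0.426, sum 1.046
```

play_rows(
  series=[
    [-1, 0, 0, 0, 0],
    [-1, 0, 0, 0, 0],
    [-1, 0, 0, 0, 0],
    [-1, 0, 0, 0, 0],
    [-1, 0, 0, 0, 0],
    [-1, -0.02, 0, 0, 0],
    [-1, -0.04, 0, 0, 0],
    [-1, -0.045, 0, 0, 0],
  ],
)

```text
t: 33.1
tcp_pos: [0.4992, 0.3779, 0.3742]
ee_rot: [0.687, 1.46, -0.691]
ft_force: [0.4, 0.5, -0.2]
grip_width: 0.996
```

play_rows(
  series=[
    [-1, -0.03, 0, 0, 0],
    [-1, 0, 0, 0, 0],
    [-1, 0, 0, 0, 0],
  ],
)

```text
t: 33.4
tcp_pos: [0.4993, 0.378, 0.405]
ee_rot: [0.69, 1.458, -0.687]
ft_force: [-0.3, 0.5, -0.7]
grip_width: 0.998
```

```bash
python3 - <<'E'
from h import *
W=cams.capture("wrist");sx,sy=lane(-.06,.145);img=cv2.convertScaleAbs(W["pixels"][:,:,::-1],alpha=1.6,beta=10)
for cl,c in((.9,(255,0,0)),(1.05,(0,0,255)),(1.226,(0,255,0))):
    a=J[2]+np.deg2rad(205)-cl;q=proj(W,[[sx+.12*np.cos(a),sy+.12*np.sin(a),.138]])[0];print(cl,q.round(1));cv2.circle(img,tuple(map(int,q.round())),3,c,-1)
cv2.imwrite("pics/w12.png",img);print(plan(*lane(.01,-.152),.25,-.1))
E
```

```text
0.9 [230.7 215.9]
1.05 [251.  211.1]
1.226 [275.6 209.2]
{'d': [-0.0016, 0.1543, 0.3818], 'turn': np.float64(0.7886), 'yaw': np.float64(0.689), 'grasp': [0.4992, 0.3779, 0.2483], 'xax': [-0.001, -0.0, -1.0]}
```

View pics/w12.png

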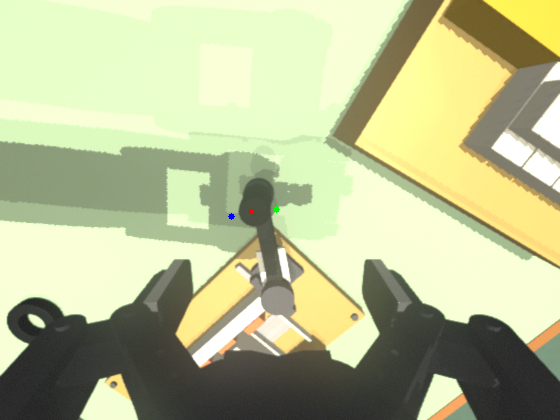

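The knob top is now near (256,210), against the green mark at (276,209) where I released it, so the lever sprang back. I'll measure the angle by silhouette fit, without another picture.

```bash
cat >> h.py <<'E'
def leverfit(p,out=None):
    sx,sy=lane(-.06,.145);S=4;g=cv2.cvtColor(p["pixels"],cv2.COLOR_RGB2GRAY);t=np.linspace(0,2*np.pi,40)
    def model(cl,ex=0.):
        a=J[2]+np.deg2rad(205)-cl;c=np.array([sx+(.12+ex)*np.cos(a),sy+(.12+ex)*np.sin(a)])
        P=np.array([[c[0]+.014*np.cos(k),c[1]+.014*np.sin(k),z] for k in t for z in(.082,.138)])
        m=np.zeros((420*S,560*S),np.uint8);cv2.fillConvexPoly(m,cv2.convexHull(np.round((proj(p,P)+.5)*S-.5).astype(np.int32)),1);return cv2.resize(m*255,(560,420),interpolation=cv2.INTER_AREA)/255.
    # brightness contrast: mean grey inside minus ring outside
    best=[]
    for cl in np.arange(-.1,1.5,.01):
        for ex in(-.004,-.002,0,.002,.004):
            m=model(cl,ex)
            if m.sum()<50: continue
            o=cv2.dilate((m>.1).astype(np.uint8),np.ones((7,7)))-(m>.1)
            best.append((g[o>0].mean()-(g*m).sum()/m.sum()*2,cl,ex))
    best.sort(reverse=True);return [np.round(b,3).tolist() for b in best[:5]]
E
python3 - <<'E'
from h import *
W=cams.capture("wrist");print(leverfit(W))
E
```

```text
[[-10.74, 1.08, 0.0], [-10.961, 1.08, 0.002], [-12.398, 1.07, 0.0], [-12.583, 1.09, 0.002], [-13.536, 1.07, 0.002]]
```

The lever now stands at 1.08 rad, 0.146 rad back from the 1.226 where I let go, so it clicked and was not forced. Next is the plunger.

play_rows(
  series=[
    [1, 0, 0, 0, 0.1314],
    [1, 0, 0, 0, 0.1314],
    [1, 0, 0, 0, 0.1314],
    [1, 0, 0, 0, 0.1314],
    [1, 0, 0, 0, 0.1314],
    [1, 0, 0, 0, 0.1316],
    [1, 0, 0.01714, 0.0424, 0],
    [1, 0, 0.01714, 0.0424, 0],
  ],
)

```text
t: 34.3
tcp_pos: [0.5249, 0.2899, 0.4019]
ee_rot: [1.278, 1.162, -1.284]
ft_force: [0.6, -0.4, 0.6]
grip_width: 0.002
```

play_rows(
  series=[
    [1, 0, 0.01714, 0.0424, 0],
    [1, 0, 0.01714, 0.0424, 0],
    [1, 0, 0.01714, 0.0424, 0],
    [1, 0, 0.01714, 0.0424, 0],
    [1, 0, 0.01714, 0.0424, 0],
    [1, 0, 0.01714, 0.0424, 0],
    [1, 0, 0.01714, 0.0424, 0],
    [1, 0, 0, 0, 0],
  ],
)

```text
t: 35.1
tcp_pos: [0.6154, -0.0224, 0.4015]
ee_rot: [1.285, 1.159, -1.29]
ft_force: [0.2, 0.5, 0.2]
grip_width: 0.001
```

```bash
python3 - <<'E'
from h import *
print(plan(.6157,-.0186,.12,-.1),monitor.sense()["tcp_pos"],monitor.sense()["grip_width"])
E
```

```text
{'d': [0.1265, 0.0009, -0.0042], 'turn': np.float64(-0.0065), 'yaw': np.float64(-0.106), 'grasp': [0.6149, -0.0225, 0.2465], 'xax': [-0.004, -0.001, -1.0]} [ 0.61543714 -0.02237889  0.40154402] 0.0008477033898330943
```

play_rows(
  series=[
    [1, 0.02, 0.0009, -0.0042, 0],
    [1, 0.04, 0, 0, 0],
    [1, 0.035, 0, 0, 0],
    [1, 0.013, 0, 0, 0],
    [1, 0.007, 0, 0, 0],
    [1, 0.007, 0, 0, 0],
    [1, 0, 0, 0, 0],
  ],
)

```text
t: 35.8
tcp_pos: [0.6163, -0.0128, 0.284]
ee_rot: [1.283, 1.159, -1.281]
ft_force: [-5.6, 0.8, 7.0]
grip_width: 0.001
```

play_rows(
  series=[
    [1, 0.004, 0, 0, 0],
    [1, 0.004, 0, 0, 0],
    [1, 0, 0, 0, 0],
  ],
)

```text
t: 36.1
tcp_pos: [0.6165, -0.0128, 0.2772]
ee_rot: [1.284, 1.158, -1.28]
ft_force: [-4.3, 1.1, 9.2]
grip_width: -0.002
```

play_rows(
  series=[
    [1, 0.003, 0, 0, 0],
    [1, 0.003, 0, 0, 0],
    [1, 0, 0, 0, 0],
  ],
)

```text
t: 36.4
tcp_pos: [0.6165, -0.0128, 0.2734]
ee_rot: [1.285, 1.157, -1.279]
ft_force: [-9.9, 1.1, 17.3]
grip_width: 0.001
```

play_rows(
  series=[
    [1, 0.003, 0, 0, 0],
    [1, 0, 0, 0, 0],
    [1, 0, 0, 0, 0],
  ],
)

```text
t: 36.7
tcp_pos: [0.6164, -0.0128, 0.2733]
ee_rot: [1.285, 1.156, -1.278]
ft_force: [-16.8, 1.5, 30.5]
grip_width: 0.002
```

At the stop: z holds at 0.2733 while the force rises to 30 N. I'll ease off slightly and hold for more than 2 s.

play_rows(
  series=[
    [1, -0.0015, 0, 0, 0],
    [1, 0, 0, 0, 0],
    [1, 0, 0, 0, 0],
    [1, 0, 0, 0, 0],
    [1, 0, 0, 0, 0],
    [1, 0, 0, 0, 0],
    [1, 0, 0, 0, 0],
    [1, 0, 0, 0, 0],
  ],
)

```text
t: 37.5
tcp_pos: [0.6165, -0.0128, 0.2733]
ee_rot: [1.285, 1.156, -1.278]
ft_force: [-12.6, 0.7, 22.9]
grip_width: 0.002
```

play_rows(
  series=[
    [1, 0, 0, 0, 0],
    [1, 0, 0, 0, 0],
    [1, 0, 0, 0, 0],
    [1, 0, 0, 0, 0],
    [1, 0, 0, 0, 0],
    [1, 0, 0, 0, 0],
    [1, 0, 0, 0, 0],
    [1, 0, 0, 0, 0],
  ],
)

```text
t: 38.3
tcp_pos: [0.6165, -0.0128, 0.2733]
ee_rot: [1.285, 1.156, -1.278]
ft_force: [-13.1, 1.8, 23.3]
grip_width: -0.003
```

play_rows(
  series=[
    [1, 0, 0, 0, 0],
    [1, 0, 0, 0, 0],
    [1, 0, 0, 0, 0],
    [1, 0, 0, 0, 0],
    [1, 0, 0, 0, 0],
    [1, 0, 0, 0, 0],
    [1, 0, 0, 0, 0],
    [1, 0, 0, 0, 0],
  ],
)

```text
t: 39.1
tcp_pos: [0.6165, -0.0128, 0.2733]
ee_rot: [1.285, 1.156, -1.278]
ft_force: [-13.4, 1.2, 24.5]
grip_width: -0.003
```

play_rows(
  series=[
    [1, -0.02, 0, 0, 0],
    [1, -0.03, 0, 0, 0],
    [1, -0.04, 0, 0, 0],
    [1, -0.04, 0, 0, 0],
    [1, 0, 0, 0, 0],
  ],
)

```text
t: 39.6
tcp_pos: [0.6161, -0.0129, 0.4062]
ee_rot: [1.289, 1.149, -1.271]
ft_force: [0.1, 0.2, 0.4]
grip_width: 0.002
```

```bash
python3 - <<'E'
from h import *
sx,sy=lane(-.06,.145);a=J[2]+np.deg2rad(205)-1.08;print(sx+.1195*np.cos(a),sy+.1195*np.sin(a),a-np.pi/2)
print(plan(sx+.1195*np.cos(a),sy+.1195*np.sin(a),.25,a-np.pi/2))
E
```

```text
0.48662472831430964 0.36596613406621203 0.8271286397934787
{'d': [-0.0012, 0.1897, -0.3536], 'turn': np.float64(-0.927), 'yaw': np.float64(-0.1), 'grasp': [0.6184, -0.0131, 0.2512], 'xax': [0.015, -0.001, -1.0]}
```

play_rows(
  series=[
    [-1, 0, 0, 0, -0.1324],
    [-1, 0, 0, 0, -0.1324],
    [-1, 0, 0, 0, -0.1324],
    [-1, 0, 0, 0, -0.1324],
    [-1, 0, 0, 0, -0.1324],
    [-1, 0, 0, 0, -0.1324],
    [-1, 0, 0, 0, -0.1326],
    [-1, 0, 0.0211, -0.0393, 0],
  ],
)

```text
t: 40.4
tcp_pos: [0.6021, 0.0262, 0.3972]
ee_rot: [0.582, 1.489, -0.583]
ft_force: [1.0, 1.1, 0.5]
grip_width: 1.0
```

play_rows(
  series=[
    [-1, 0, 0.0211, -0.0393, 0],
    [-1, 0, 0.0211, -0.0393, 0],
    [-1, 0, 0.0211, -0.0393, 0],
    [-1, 0, 0.0211, -0.0393, 0],
    [-1, 0, 0.0211, -0.0393, 0],
    [-1, 0, 0.0211, -0.0393, 0],
    [-1, 0, 0.0211, -0.0393, 0],
    [-1, 0, 0.0211, -0.0393, 0],
  ],
)

```text
t: 41.2
tcp_pos: [0.4834, 0.3679, 0.3981]
ee_rot: [0.583, 1.49, -0.58]
ft_force: [1.1, 0.3, 0.7]
grip_width: 1.0
```

```bash
python3 - <<'E'
from h import *
W=cams.capture("wrist");print(leverfit(W)[:2]);print(plan(.4866,.366,.112,.827))
E
```

```text
[[-2.063, 1.07, 0.002], [-4.154, 1.07, 0.0]]
{'d': [0.1306, -0.0022, 0.01], 'turn': np.float64(0.0058), 'yaw': np.float64(0.833), 'grasp': [0.4807, 0.3738, 0.2427], 'xax': [0.0, 0.004, -1.0]}
```

```bash
python3 - <<'E'
from h import *
for _ in range(4): cams.capture("wrist")
print(plan(.4866,.366,.112,.827))
E
```

```text
{'d': [0.1304, 0.0011, 0.0014], 'turn': np.float64(0.0001), 'yaw': np.float64(0.827), 'grasp': [0.4846, 0.3661, 0.2424], 'xax': [0.001, 0.0, -1.0]}
```

play_rows(
  series=[
    [-1, 0.03, 0.0011, 0.0014, 0],
    [-1, 0.04, 0, 0, 0],
    [-1, 0.035, 0, 0, 0],
    [-1, 0.0254, 0, 0, 0],
    [-1, 0, 0, 0, 0],
  ],
)

```text
t: 41.95
tcp_pos: [0.4862, 0.3641, 0.2622]
ee_rot: [0.579, 1.495, -0.589]
ft_force: [0.5, -0.5, -0.5]
grip_width: 1.001
```

play_rows(
  series=[
    [1, 0, 0, 0, 0],
    [1, 0, 0, 0, 0],
    [1, 0, 0, 0, 0],
    [1, 0, 0, 0, 0],
    [1, 0, 0, 0, 0],
    [1, 0, 0, 0, 0],
    [1, 0, 0, 0, 0],
    [1, 0, 0, 0, 0],
  ],
)

```text
t: 42.75
tcp_pos: [0.4861, 0.3657, 0.2679]
ee_rot: [0.581, 1.491, -0.582]
ft_force: [-4.4, -5.3, 7.1]
grip_width: 0.317
```

```bash
python3 -c "
from h import *
lever(2)"
```

```text
t 42.85 lever(clamp+clutch) 1.075 r 0.1197 Ftan -7.22 Frad -0.35 Fz 6.85 yaw-tan -0.005 [0.4861 0.3656 0.1129] 0.31859101933749473
```

play_rows(
  series=[
    [1, 0, -0.0072, 0.0002, -0.06],
    [1, 0, -0.0072, 0.0002, -0.06],
    [1, 0, -0.0072, 0.0002, -0.06],
    [1, 0, -0.0072, 0.0002, -0.06],
    [1, 0, -0.0072, 0.0002, -0.06],
    [1, 0, -0.0072, 0.0002, -0.06],
    [1, 0, -0.0072, 0.0002, -0.06],
    [1, 0, -0.0072, 0.0002, -0.06],
  ],
)

```text
t: 43.65
tcp_pos: [0.4589, 0.3158, 0.2679]
ee_rot: [0.208, 1.558, -0.205]
ft_force: [2.9, -0.2, 2.7]
grip_width: 0.317
```

play_rows(
  series=[
    [1, 0, -0.0072, 0.0002, -0.06],
    [1, 0, -0.0072, 0.0002, -0.06],
    [1, 0, -0.0072, 0.0002, -0.06],
    [1, 0, -0.0072, 0.0002, -0.06],
    [1, 0, -0.0072, 0.0002, -0.06],
    [1, 0, -0.0072, 0.0002, -0.06],
    [1, 0, 0, 0, 0],
  ],
)

```text
t: 44.35
tcp_pos: [0.4553, 0.2726, 0.2679]
ee_rot: [-0.075, 1.567, 0.075]
ft_force: [0.9, -4.2, 6.2]
grip_width: 0.321
```

```bash
python3 -c "
from h import *
lever(2)"
```

```text
t 44.45 lever(clamp+clutch) 0.235 r 0.1194 Ftan -4.32 Frad -0.44 Fz 6.17 yaw-tan -0.008 [0.4558 0.2729 0.1129] 0.32075640793882054
```

play_rows(
  series=[
    [1, 0, -0.006, 0.0002, -0.05],
    [1, 0, -0.006, 0.0002, -0.05],
    [1, 0, -0.006, 0.0002, -0.05],
    [1, 0, -0.003, 0.0001, -0.025],
    [1, 0, 0, 0, 0],
  ],
)

```text
t: 44.95
tcp_pos: [0.4592, 0.2527, 0.2679]
ee_rot: [-0.211, 1.558, 0.212]
ft_force: [-1.3, -2.3, 7.1]
grip_width: 0.319
```

play_rows(
  series=[
    [-1, 0, 0, 0, 0],
    [-1, 0, 0, 0, 0],
    [-1, 0, 0, 0, 0],
    [-1, 0, 0, 0, 0],
    [-1, 0, 0, 0, 0],
    [-1, -0.02, 0, 0, 0],
    [-1, -0.045, 0, 0, 0],
    [-1, -0.045, 0, 0, 0],
  ],
)

```text
t: 45.75
tcp_pos: [0.4586, 0.2525, 0.3767]
ee_rot: [-0.213, 1.563, 0.212]
ft_force: [1.8, 0.2, -0.3]
grip_width: 1.002
```

play_rows(
  series=[
    [-1, -0.025, 0, 0, 0],
    [-1, 0, 0, 0, 0],
    [-1, 0, 0, 0, 0],
  ],
)

```text
t: 46.05
tcp_pos: [0.4588, 0.2526, 0.4011]
ee_rot: [-0.213, 1.56, 0.213]
ft_force: [0.3, 0.0, -0.3]
grip_width: 1.002
```

```bash
python3 - <<'E'
from h import *
W=cams.capture("wrist");print(leverfit(W)[:2]);S=cams.capture("scene")
for r in nsee(S,.02,-.1): print(r)
print([lane(.0095,y) for y in(.025,-.025,-.075)]);print(plan(*lane(.0075,.025),.25,-.1))
E
```

```text
[[6.23, 0.07, 0.002], [6.146, 0.07, 0.0]]
[0.9, 356, 226, 24, 0.6336, 0.1575, -0.1262, 0.7626]
[0.88, 139, 298, 190, 0.7861, -0.3596, 0.3555, 0.9387]
[0.56, 279, 299, 166, 0.8174, -0.055, 0.5217, 0.9415]
[(np.float64(0.631748374986312), np.float64(0.1587266866738058)), (np.float64(0.6267567041539706), np.float64(0.10897647840990449)), (np.float64(0.6217650333216291), np.float64(0.05922627014600321))]
{'d': [-0.0061, 0.1799, 0.0758], 'turn': np.float64(1.9417), 'yaw': np.float64(1.842), 'grasp': [0.4583, 0.2523, 0.2443], 'xax': [-0.003, -0.001, -1.0]}
```

play_rows(
  series=[
    [-1, 0, 0, 0, 0.1387],
    [-1, 0, 0, 0, 0.1387],
    [-1, 0, 0, 0, 0.1387],
    [-1, 0, 0, 0, 0.1387],
    [-1, 0, 0, 0, 0.1387],
    [-1, 0, 0, 0, 0.1387],
    [-1, 0, 0, 0, 0.1387],
  ],
)

```text
t: 46.9
tcp_pos: [0.4588, 0.2526, 0.3997]
ee_rot: [0.551, 1.501, -0.554]
ft_force: [0.5, 0.3, -0.1]
grip_width: 0.998
```

play_rows(
  series=[
    [-1, 0, 0, 0, 0.1387],
    [-1, 0, 0, 0, 0.1387],
    [-1, 0, 0, 0, 0.1387],
    [-1, 0, 0, 0, 0.1387],
    [-1, 0, 0, 0, 0.1387],
    [-1, 0, 0, 0, 0.1387],
    [-1, 0, 0, 0, 0.1387],
  ],
)

```text
t: 47.6
tcp_pos: [0.4588, 0.2526, 0.3997]
ee_rot: [1.285, 1.158, -1.289]
ft_force: [0.3, -0.1, 0.6]
grip_width: 0.998
```

play_rows(
  series=[
    [-1, 0, 0.036, 0.0152, 0],
    [-1, 0, 0.036, 0.0152, 0],
    [-1, 0, 0.036, 0.0152, 0],
    [-1, 0, 0.036, 0.0152, 0],
    [-1, 0, 0.036, 0.0152, 0],
    [-1, 0, 0, 0, 0],
    [-1, 0, 0, 0, 0],
    [-1, 0, 0, 0, 0],
  ],
)

```text
t: 48.4
tcp_pos: [0.6298, 0.1596, 0.4008]
ee_rot: [1.281, 1.162, -1.283]
ft_force: [-0.4, -0.7, -0.1]
grip_width: 0.999
```

```bash
python3 - <<'E'
from h import *
W=cams.capture("wrist");cv2.imwrite("pics/w13.png",W["pixels"][:,:,::-1])
for r in nsee(W,.02,-.1): print(r)
for r in nsee(cams.capture("wrist"),.02,-.1): print(r)
print(plan(.631,.1587,.0885,-.1))
E
```

```text
[0.69, 435, 300, 158, 0.8061, -0.0087, -0.9973, 0.2112]
[0.61, 282, 188, 44, 0.635, 0.1589, -0.1109, 0.9461]
[0.81, 281, 188, 44, 0.6354, 0.1584, -0.0893, 0.9372]
[0.62, 435, 300, 158, 0.8144, -0.0211, -1.0085, 0.2096]
{'d': [0.1584, 0.0012, 0.001], 'turn': np.float64(0.0012), 'yaw': np.float64(-0.099), 'grasp': [0.6298, 0.1598, 0.2469], 'xax': [0.001, 0.0, -1.0]}
```

View pics/w13.png

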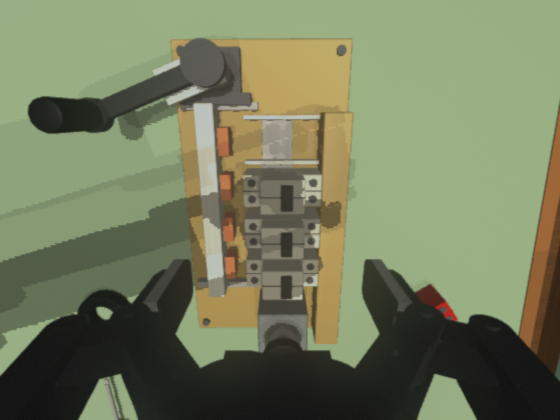

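All three breakers are visible upright in lanes 1–3, at (286,190), (286,237) and (286,281), with the bar backed off. I'll return them now.

play_rows(
  series=[
    [-1, 0.03, 0.0042, 0.001, 0],
    [-1, 0.045, 0, 0, 0],
    [-1, 0.045, 0, 0, 0],
    [-1, 0.025, 0, 0, 0],
    [-1, 0.0134, 0, 0, 0],
    [-1, 0, 0, 0, 0],
  ],
  grip_force=40,
)

```text
t: 49.2
tcp_pos: [0.6339, 0.1578, 0.2414]
ee_rot: [1.28, 1.162, -1.285]
ft_force: [-1.3, -0.3, -0.6]
grip_width: 1.002
```

play_rows(
  series=[
    [1, 0, 0, 0, 0],
    [1, 0, 0, 0, 0],
    [1, 0, 0, 0, 0],
    [1, 0, 0, 0, 0],
    [1, 0, 0, 0, 0],
    [1, 0, 0, 0, 0],
  ],
)

```text
t: 49.8
tcp_pos: [0.6344, 0.1579, 0.2452]
ee_rot: [1.283, 1.16, -1.281]
ft_force: [-4.7, -0.5, 7.1]
grip_width: 0.516
```

play_rows(
  series=[
    [1, -0.015, 0, 0, 0],
    [1, -0.025, 0, 0, 0],
    [1, -0.04, 0, 0, 0],
    [1, -0.04, 0, 0, 0],
    [1, -0.04, 0, 0, 0],
    [1, 0, 0, 0, 0],
  ],
)

```text
t: 50.4
tcp_pos: [0.6341, 0.1575, 0.4123]
ee_rot: [1.291, 1.152, -1.271]
ft_force: [1.0, -0.6, -1.8]
grip_width: 0.518
```

play_rows(
  series=[
    [1, 0, -0.0053, 0.0427, 0],
    [1, 0, -0.0053, 0.0427, 0],
    [1, 0, -0.0053, 0.0427, 0],
    [1, 0, -0.0053, 0.0427, 0],
    [1, 0, -0.0053, 0.0427, 0],
    [1, 0, -0.0053, 0.0427, 0],
    [1, 0, -0.0053, 0.0427, 0],
    [1, 0, -0.0053, 0.0427, 0],
  ],
)

```text
t: 51.2
tcp_pos: [0.5573, -0.1797, 0.4025]
ee_rot: [1.282, 1.161, -1.283]
ft_force: [1.0, -0.4, -2.6]
grip_width: 0.518
```

play_rows(
  series=[
    [1, 0, -0.0053, 0.0427, 0],
    [1, 0, -0.0053, 0.0427, 0],
    [1, 0, -0.0053, 0.0427, 0],
    [1, 0, -0.0053, 0.0427, 0],
    [1, 0, 0, 0, 0],
    [1, 0, 0, 0, 0],
  ],
)

```text
t: 51.8
tcp_pos: [0.5195, -0.3468, 0.402]
ee_rot: [1.284, 1.161, -1.284]
ft_force: [-0.1, 0.5, -3.5]
grip_width: 0.515
```

play_rows(
  series=[
    [1, 0.03, 0, 0, 0],
    [1, 0.045, 0, 0, 0],
    [1, 0.045, 0, 0, 0],
    [1, 0.03, 0, 0, 0],
    [1, 0.0115, 0, 0, 0],
    [1, 0.01, 0, 0, 0],
    [1, 0, 0, 0, 0],
  ],
)

```text
t: 52.5
tcp_pos: [0.5204, -0.3455, 0.2316]
ee_rot: [1.282, 1.16, -1.282]
ft_force: [-0.1, 1.2, -2.7]
grip_width: 0.512
```

play_rows(
  series=[
    [-1, 0, 0, 0, 0],
    [-1, 0, 0, 0, 0],
    [-1, 0, 0, 0, 0],
    [-1, 0, 0, 0, 0],
    [-1, -0.03, 0, 0, 0],
    [-1, -0.045, 0, 0, 0],
    [-1, -0.045, 0, 0, 0],
    [-1, -0.05, 0, 0, 0],
  ],
)

```text
t: 53.3
tcp_pos: [0.5197, -0.3457, 0.4028]
ee_rot: [1.283, 1.161, -1.283]
ft_force: [1.1, -0.4, 0.4]
grip_width: 1.001
```

play_rows(
  series=[
    [-1, 0, 0.0058, -0.0422, 0],
    [-1, 0, 0.0058, -0.0422, 0],
    [-1, 0, 0.0058, -0.0422, 0],
    [-1, 0, 0.0058, -0.0422, 0],
    [-1, 0, 0.0058, -0.0422, 0],
    [-1, 0, 0.0058, -0.0422, 0],
    [-1, 0, 0.0058, -0.0422, 0],
    [-1, 0, 0.0058, -0.0422, 0],
  ],
)

```text
t: 54.1
tcp_pos: [0.5999, -0.0129, 0.402]
ee_rot: [1.283, 1.159, -1.282]
ft_force: [-0.5, -0.5, -0.3]
grip_width: 1.0
```

play_rows(
  series=[
    [-1, 0, 0.0058, -0.0422, 0],
    [-1, 0, 0.0058, -0.0422, 0],
    [-1, 0, 0.0058, -0.0422, 0],
    [-1, 0, 0, 0, 0],
    [-1, 0, 0, 0, 0],
    [-1, 0, 0, 0, 0],
  ],
)

```text
t: 54.7
tcp_pos: [0.6298, 0.1087, 0.4016]
ee_rot: [1.283, 1.159, -1.283]
ft_force: [-0.2, -0.5, 0.5]
grip_width: 0.997
```

```bash
python3 - <<'E'
from h import *
for n,z in(("wrist",.02),("scene",.004),("top",.004)):
    for r in nsee(cams.capture(n),z,-.1): print(n,r)
print(plan(.629,.109,.0885,-.1))
E
```

```text
wrist [0.61, 431, 280, 165, 0.805, -0.0235, -0.6693, 0.6316]
scene [0.74, 160, 212, 26, 0.5239, -0.3456, -0.0276, 0.8946]
scene [0.71, 279, 300, 170, 0.8088, -0.0545, 0.5432, 0.941]
scene [0.69, 139, 297, 191, 0.7766, -0.365, 0.3379, 0.9205]
scene [0.38, 209, 295, 45, 0.7908, -0.2229, 1.4804, 0.4942]
top [0.9, 297, 139, 204, 0.8026, -0.054, 0.5361, 0.9408]
top [0.8, 409, 155, 209, 0.7703, -0.3661, 0.3577, 0.9427]
top [0.69, 402, 243, 14, 0.5179, -0.3469, -0.0963, 0.9462]
top [0.41, 376, 241, 16, 0.5104, -0.29, 0.1903, 0.0808]
{'d': [0.1581, -0.0009, -0.0001], 'turn': np.float64(-0.0011), 'yaw': np.float64(-0.101), 'grasp': [0.6299, 0.1088, 0.2466], 'xax': [0.0, 0.0, -1.0]}
```

play_rows(
  series=[
    [-1, 0.03, -0.0005, 0, 0],
    [-1, 0.045, 0, 0, 0],
    [-1, 0.045, 0, 0, 0],
    [-1, 0.025, 0, 0, 0],
    [-1, 0.0131, 0, 0, 0],
    [-1, 0, 0, 0, 0],
  ],
)

```text
t: 55.6
tcp_pos: [0.629, 0.1094, 0.2416]
ee_rot: [1.281, 1.162, -1.285]
ft_force: [-0.9, 0.5, 1.2]
grip_width: 1.0
```

play_rows(
  series=[
    [1, 0, 0, 0, 0],
    [1, 0, 0, 0, 0],
    [1, 0, 0, 0, 0],
    [1, 0, 0, 0, 0],
    [1, 0, 0, 0, 0],
    [1, 0, 0, 0, 0],
  ],
)

```text
t: 56.2
tcp_pos: [0.6295, 0.1098, 0.2454]
ee_rot: [1.284, 1.159, -1.28]
ft_force: [-3.5, -0.1, 5.6]
grip_width: 0.518
```

play_rows(
  series=[
    [1, -0.015, 0, 0, 0],
    [1, -0.025, 0, 0, 0],
    [1, -0.04, 0, 0, 0],
    [1, -0.04, 0, 0, 0],
    [1, -0.04, 0, 0, 0],
    [1, 0, 0, 0, 0],
  ],
)

```text
t: 56.8
tcp_pos: [0.629, 0.1097, 0.4125]
ee_rot: [1.29, 1.152, -1.271]
ft_force: [0.9, 0.0, -1.9]
grip_width: 0.51
```

play_rows(
  series=[
    [1, 0, -0.0064, 0.0403, 0],
    [1, 0, -0.0064, 0.0403, 0],
    [1, 0, -0.0064, 0.0403, 0],
    [1, 0, -0.0064, 0.0403, 0],
    [1, 0, -0.0064, 0.0403, 0],
    [1, 0, -0.0064, 0.0403, 0],
    [1, 0, -0.0064, 0.0403, 0],
    [1, 0, -0.0064, 0.0403, 0],
  ],
)

```text
t: 57.6
tcp_pos: [0.5454, -0.2074, 0.4031]
ee_rot: [1.282, 1.161, -1.283]
ft_force: [-0.0, -0.5, -2.5]
grip_width: 0.515
```

play_rows(
  series=[
    [1, 0, -0.0064, 0.0403, 0],
    [1, 0, -0.0064, 0.0403, 0],
    [1, 0, 0, 0, 0],
    [1, 0, 0, 0, 0],
  ],
)

```text
t: 58.0
tcp_pos: [0.525, -0.2856, 0.4028]
ee_rot: [1.284, 1.16, -1.284]
ft_force: [0.9, 0.2, -1.8]
grip_width: 0.511
```

```bash
python3 - <<'E'
from h import *
S=cams.capture("scene");s=monitor.sense();print(s["tcp_pos"],s["ft_force"])
for n in("scene","top"):
    for r in nsee(cams.capture(n),.004,-.1): print(n,r)
E
```

```text
[ 0.52537176 -0.28471666  0.40295374] [ 0.01231644 -0.40795675 -3.76445705]
scene [0.83, 279, 299, 174, 0.8088, -0.0537, 0.4898, 0.906]
scene [0.71, 348, 230, 113, 0.6909, 0.1333, 1.5395, 0.1076]
scene [0.69, 160, 212, 30, 0.5236, -0.3481, -0.0289, 0.9067]
top [0.59, 408, 151, 211, 0.7707, -0.366, 0.2371, 0.6877]
top [0.58, 407, 244, 38, 0.5184, -0.3668, -0.7763, 0.2752]
top [0.55, 297, 139, 204, 0.8019, -0.053, 0.4949, 0.9449]
top [0.51, 225, 206, 104, 0.615, 0.1837, -1.3733, 0.0662]
```

play_rows(
  series=[
    [1, 0.03, 0, 0, 0],
    [1, 0.045, 0, 0, 0],
    [1, 0.045, 0, 0, 0],
    [1, 0.03, 0, 0, 0],
    [1, 0.0125, 0, 0, 0],
    [1, 0.01, 0, 0, 0],
    [1, 0, 0, 0, 0],
  ],
)

```text
t: 58.95
tcp_pos: [0.5258, -0.2848, 0.2311]
ee_rot: [1.282, 1.16, -1.282]
ft_force: [-0.5, 0.2, -2.2]
grip_width: 0.518
```

play_rows(
  series=[
    [-1, 0, 0, 0, 0],
    [-1, 0, 0, 0, 0],
    [-1, 0, 0, 0, 0],
    [-1, 0, 0, 0, 0],
    [-1, -0.03, 0, 0, 0],
    [-1, -0.045, 0, 0, 0],
    [-1, -0.045, 0, 0, 0],
    [-1, -0.05, 0, 0, 0],
  ],
)

```text
t: 59.75
tcp_pos: [0.5251, -0.2848, 0.4022]
ee_rot: [1.283, 1.161, -1.283]
ft_force: [0.9, 0.0, 0.6]
grip_width: 0.999
```

play_rows(
  series=[
    [-1, 0, 0.0071, -0.0391, 0],
    [-1, 0, 0.0071, -0.0391, 0],
    [-1, 0, 0.0071, -0.0391, 0],
    [-1, 0, 0.0071, -0.0391, 0],
    [-1, 0, 0.0071, -0.0391, 0],
    [-1, 0, 0.0071, -0.0391, 0],
    [-1, 0, 0.0071, -0.0391, 0],
    [-1, 0, 0.0071, -0.0391, 0],
  ],
)

```text
t: 60.55
tcp_pos: [0.6133, 0.0222, 0.4012]
ee_rot: [1.283, 1.16, -1.282]
ft_force: [0.4, -0.3, 0.2]
grip_width: 1.001
```

play_rows(
  series=[
    [-1, 0, 0.0071, -0.0391, 0],
    [-1, 0, 0, 0, 0],
    [-1, 0, 0, 0, 0],
    [-1, 0, 0, 0, 0],
  ],
)

```text
t: 60.95
tcp_pos: [0.624, 0.058, 0.401]
ee_rot: [1.283, 1.159, -1.283]
ft_force: [-1.0, -0.3, 0.8]
grip_width: 0.999
```

```bash
python3 - <<'E'
from h import *
for n,z in(("wrist",.02),("scene",.004),("top",.004)):
    for r in nsee(cams.capture(n),z,-.1): print(n,r)
print(plan(.624,.0595,.0885,-.1))
E
```

```text
wrist [0.93, 429, 253, 167, 0.7941, -0.0414, 0.5596, 0.8711]
wrist [0.4, 259, 125, 117, 0.5822, 0.2092, 0.4039, 0.1238]
scene [0.88, 279, 299, 168, 0.8093, -0.0539, 0.5216, 0.952]
scene [0.83, 139, 298, 192, 0.7765, -0.3657, 0.3544, 0.9063]
top [0.89, 402, 243, 13, 0.5198, -0.3477, -0.0869, 0.9573]
top [0.87, 408, 155, 210, 0.7692, -0.3661, 0.2905, 0.9283]
top [0.74, 297, 139, 205, 0.802, -0.0541, 0.5233, 0.9154]
top [0.32, 352, 152, 48, 0.7674, -0.23, 1.5336, 0.425]
{'d': [0.1574, -0.0003, -0.0014], 'turn': np.float64(-0.0011), 'yaw': np.float64(-0.101), 'grasp': [0.6241, 0.0581, 0.2459], 'xax': [0.0, 0.0, -1.0]}
```

play_rows(
  series=[
    [-1, 0.03, 0, -0.0012, 0],
    [-1, 0.045, 0, 0, 0],
    [-1, 0.045, 0, 0, 0],
    [-1, 0.025, 0, 0, 0],
    [-1, 0.0124, 0, 0, 0],
    [-1, 0, 0, 0, 0],
  ],
)

```text
t: 61.85
tcp_pos: [0.624, 0.0598, 0.2419]
ee_rot: [1.281, 1.162, -1.285]
ft_force: [0.4, -0.4, 0.3]
grip_width: 1.002
```

play_rows(
  series=[
    [1, 0, 0, 0, 0],
    [1, 0, 0, 0, 0],
    [1, 0, 0, 0, 0],
    [1, 0, 0, 0, 0],
    [1, 0, 0, 0, 0],
    [1, 0, 0, 0, 0],
  ],
)

```text
t: 62.45
tcp_pos: [0.6246, 0.0601, 0.2455]
ee_rot: [1.284, 1.158, -1.28]
ft_force: [-0.4, -0.3, 5.9]
grip_width: 0.519
```

play_rows(
  series=[
    [1, -0.015, 0, 0, 0],
    [1, -0.025, 0, 0, 0],
    [1, -0.04, 0, 0, 0],
    [1, -0.04, 0, 0, 0],
    [1, -0.04, 0, 0, 0],
    [1, 0, 0, 0, 0],
  ],
)

```text
t: 63.05
tcp_pos: [0.6239, 0.06, 0.4122]
ee_rot: [1.289, 1.151, -1.272]
ft_force: [-0.2, -0.3, -0.2]
grip_width: 0.514
```

play_rows(
  series=[
    [1, 0, -0.0093, 0.0413, 0],
    [1, 0, -0.0093, 0.0413, 0],
    [1, 0, -0.0093, 0.0413, 0],
    [1, 0, -0.0093, 0.0413, 0],
    [1, 0, -0.0093, 0.0413, 0],
    [1, 0, -0.0093, 0.0413, 0],
    [1, 0, -0.0093, 0.0413, 0],
    [1, 0, 0, 0, 0],
  ],
)

```text
t: 63.85
tcp_pos: [0.5288, -0.2252, 0.4028]
ee_rot: [1.285, 1.158, -1.289]
ft_force: [-0.3, 0.2, -1.7]
grip_width: 0.519
```

```bash
python3 - <<'E'
from h import *
W=cams.capture("wrist");cams.capture("wrist");s=monitor.sense();print(s["tcp_pos"],s["ft_force"],s["grip_width"])
for n in("scene","top"):
    for r in nsee(cams.capture(n),.004,-.1): print(n,r)
E
```

```text
[ 0.53019299 -0.22179135  0.40295922] [ 1.13704026  0.63083442 -1.51288535] 0.5139705096880705
scene [0.89, 160, 212, 29, 0.5229, -0.3466, -0.0854, 0.9398]
scene [0.64, 279, 300, 169, 0.8103, -0.0541, 0.52, 0.953]
scene [0.61, 139, 298, 191, 0.7768, -0.3647, 0.3654, 0.9463]
top [0.88, 297, 139, 206, 0.8026, -0.0546, 0.4524, 0.8648]
top [0.77, 406, 249, 8, 0.5105, -0.3652, -0.7566, 0.3675]
top [0.62, 408, 155, 211, 0.7692, -0.3662, 0.2881, 0.9012]
```

play_rows(
  series=[
    [1, 0.03, 0, 0, 0],
    [1, 0.045, 0, 0, 0],
    [1, 0.045, 0, 0, 0],
    [1, 0.03, 0, 0, 0],
    [1, 0.0125, 0, 0, 0],
    [1, 0.01, 0, 0, 0],
    [1, 0, 0, 0, 0],
  ],
)

```text
t: 64.85
tcp_pos: [0.531, -0.2208, 0.2312]
ee_rot: [1.282, 1.16, -1.282]
ft_force: [-0.4, -0.0, -1.7]
grip_width: 0.513
```

play_rows(
  series=[
    [-1, 0, 0, 0, 0],
    [-1, 0, 0, 0, 0],
    [-1, 0, 0, 0, 0],
    [-1, 0, 0, 0, 0],
    [-1, -0.03, 0, 0, 0],
    [-1, -0.045, 0, 0, 0],
    [-1, -0.045, 0, 0, 0],
    [-1, -0.05, 0, 0, 0],
  ],
)

```text
t: 65.65
tcp_pos: [0.5302, -0.221, 0.4023]
ee_rot: [1.282, 1.161, -1.283]
ft_force: [1.1, -0.3, 0.6]
grip_width: 1.001
```

play_rows(
  series=[
    [-1, 0, -0.02, -0.04, 0],
    [-1, 0, -0.02, -0.04, 0],
    [-1, 0, -0.02, -0.04, 0],
    [-1, 0, -0.02, -0.04, 0],
    [-1, 0, -0.02, -0.04, 0],
    [-1, 0, 0, 0, 0],
    [-1, 0, 0, 0, 0],
  ],
)

```text
t: 66.35
tcp_pos: [0.4508, -0.0115, 0.4015]
ee_rot: [1.282, 1.16, -1.28]
ft_force: [0.3, 0.3, 0.5]
grip_width: 1.003
```

```bash
python3 - <<'E'
from h import *
T=cams.capture("top");S=cams.capture("scene");W=cams.capture("wrist")
for p in(T,S):
    for r in nsee(p,.004,-.1): print(r)
im=np.zeros((600,800,3),np.uint8)
im[:300,:400]=cv2.resize(T["pixels"][110:330,130:450,::-1],(400,300));im[:300,400:]=cv2.resize(S["pixels"][130:350,90:450,::-1],(400,300))
im[300:,:400]=cv2.resize(W["pixels"][:,:,::-1],(400,300));im[300:,400:]=cv2.resize(S["pixels"][180:280,120:253,::-1],(400,300))
cv2.imwrite("pics/final.png",im)
E
```

```text
[0.77, 408, 155, 210, 0.7706, -0.3664, 0.3022, 0.9464]
[0.61, 402, 243, 13, 0.519, -0.3478, -0.1022, 0.9443]
[0.56, 297, 139, 206, 0.8019, -0.0531, 0.5123, 0.9258]
[0.83, 139, 298, 193, 0.7775, -0.3657, 0.3646, 0.9307]
[0.81, 279, 299, 175, 0.8089, -0.0544, 0.4598, 0.9101]
[0.65, 160, 212, 26, 0.524, -0.3468, -0.0494, 0.9235]
```

View pics/final.png

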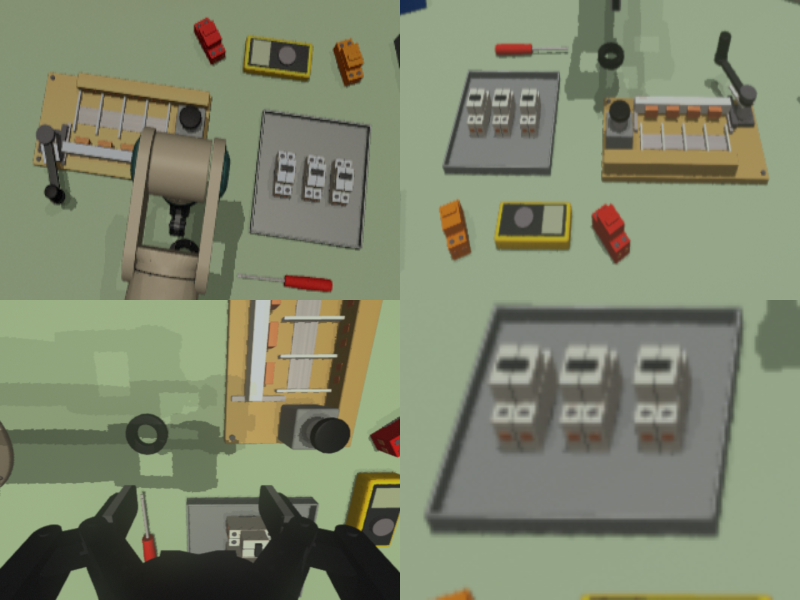

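The final picture shows all three breakers upright in the tray, at (287,173), (316,177) and (343,181) in the mosaic. The jig is empty, the lever backed off, the plunger up, and the meter, screwdriver and tape are in place. I'm handing in.

```bash
python3 -c "
from plant import ctrl;print(ctrl.finish_job())"
```

```text
the job is handed in; nothing more can be done
None
```

The whole test cycle was done and the job was handed in at about 66 s of the 210 s allowed.

- **Breakers into the jig:** I moved the three cream breakers from the tray into lanes 1, 2 and 3. The pictures showed all three upright there.
- **Clutch lever:** I turned it clockwise until the torque levelled off at about 1.0–1.07 N m, then let go at 1.226 rad. It sprang back to about 1.08 rad. That is roughly 0.15 rad of give: a click (0.1 or more) and well short of forced (0.36).
- **Plunger:** I pressed it until the height stayed fixed while the force rose. I held it at the stop for at least 2.4 s at about 23 N, then released it, and it came back up.
- **Backing off:** The lever was turned back to about 0.07 rad.
- **Breakers back in the tray:** All three stand upright in the tray. In the final pictures the jig is empty and the meter, screwdriver and tape look undisturbed.

**Weak points in the checks:**
- The click was judged from torque and spring-back, with about 0.03 rad of uncertainty on a 0.05 rad margin.
- The breaker detector often missed breakers. In the last top and scene pictures it picked out only one of the three, so for the other two I relied on the picture itself.
- While pressing, the plunger readings showed a sideways force of up to 17 N. I put this down to friction under the fingertips. It vanished on release.

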